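Fit the two lid halves into the sloping print nest

TASK

Get the battery-box lid ready for printing: fit the black half and the orange half into the sloping blue-rimmed print nest, turned so that their shapes interlock with each other and with the block in the nest's corner, and both lie fully home, flush with the rim. Leave everything else on the bench where it is, and let go of the lids when you are done.

Things in the scene. Friction and masses are not known exactly. Their poses are not given: they have to be found in the camera images.
- black_lid_grip (a point): Centre of the grip bar (56 long on x, 16 wide on y, 32 mm high) on top of the black lid half, ~180 g, lying flat; 16 mm above its 14 mm plate, 30 above its underside. z up. C shape 128 (x) by 96 mm (y): 64 x 32 notch mid -y side, 32 x 32 corner missing at +x+y. Reaches +-64 in x, +45/-51 in y. Lowest 5 mm stepped in 1.5 mm.
- orange_lid_grip (a point): Centre of the grip bar (56 long on x, 16 wide on y, 32 mm high) on top of the orange lid half, ~180 g, lying flat; 16 mm above its 14 mm plate, 30 above its underside. z up. T shape: 128 (x) by 64 mm (y) plus a tongue 64 wide, 32 out, mid +y side. Reaches +-64 in x, -41 in y, +22 beside and +54 at the tongue. Lowest 5 mm stepped in 1.5 mm.
- black_seat (a point): Point fixed on the sloping nest, in its left (+y) part: where the black lid's grip point is, with the same axes, when that lid is fully home. x up the slope, y left across it, z square out of the nest floor; floor 30 mm and rim 16 mm below it along z.
- orange_seat (a point): Point fixed on the sloping nest, in its right (-y) part: where the orange lid's grip point is, with the same axes, when that lid is fully home. x up the slope, y left across it, z square out of the nest floor; floor 30 mm and rim 16 mm below it along z.
- nest_pocket (a point): Centre of the pocket floor of the fixed print nest; axes as the seats. Blue rim 12 mm wide, aluminium floor, 14 mm deep, 130 (x) by 162 mm (y), tilted 30 degrees, facing up and to the robot, low edge nearest it. A 32 mm square blue block fills the +x+y corner (black lid's missing corner). Orange tongue goes in the black notch. Gaps about 2 mm.
- spare_lid: plain grey rectangular lid with a low grip bar, 128 x 62 x 34 mm, lies flat in front of the robot base; a bystander. Origin: centre of its underside, x along its length
- squeegee: wooden-backed printing squeegee lying flat, 130 mm long, 60 mm deep, 24 mm high; a bystander. Origin: underside of the wooden back
- flask: black vacuum flask, 66 mm across, 168 mm high, standing; a bystander. Origin: centre of its underside
- drink: yellow drink bottle with white cap, 64 mm across, 170 mm high, standing; a bystander. Origin: centre of its underside
- can: red-banded metal can, 60 mm across, 105 mm high, standing; a bystander. Origin: centre of its underside
- tub: white ink tub with lid, 106 mm across, 121 mm high, standing; a bystander. Origin: centre of its underside

How it is judged (in metres and radians):
At the end, for the whole second after the job is handed in: Both lids lie home in the nest: each grip point within 6 mm of its seat point and no more than 2.5 mm proud of it, the lid's face within 0.04 rad of the nest floor and its x axis within 0.07 rad of the seat's x axis (distance between black_lid_grip and black_seat below 0.006 m and z of black_lid_grip in the frame of black_seat below 0.0025 m and angle between the z axis of black_lid_grip and the z axis of black_seat, either way round below 0.04 rad and angle between the x axis of black_lid_grip and the x axis of black_seat, either way round below 0.07 rad and distance between orange_lid_grip and orange_seat below 0.006 m and z of orange_lid_grip in the frame of orange_seat below 0.0025 m and angle between the z axis of orange_lid_grip and the z axis of orange_seat, either way round below 0.04 rad and angle between the x axis of orange_lid_grip and the x axis of orange_seat, either way round below 0.07 rad); the robot touches nothing.
It fails at once if a bystander (spare lid, squeegee, flask, drink, can or tub) is moved more than 30 mm (distance of any of spare_lid, squeegee, flask, drink, can, tub from where it was at the start of the episode above 0.03 m).
It also fails if it takes over 67 s, if anything falls off the work surface, if the arm or the gripper's body presses on something with over 40 N, if the wrist force passes 120 N, or if a joint passes its speed limit or range.

ROBOT

A 6-joint arm with a two-finger parallel gripper is mounted at the origin on the work surface. World frame = base frame: x ahead of the robot, y to its left, z up, the work surface at z = 0. Lengths are in mm, angles in degrees, forces in N, time in s.
With the tool pointing down it reaches from about 300 to 850 mm from the base axis. Payload 4.2 kg.
Tool frame: the origin (TCP) lies where the fingers leave the gripper's body, on its centre line; the fingertips stand 78 mm ahead of it and the grasp point (between the pads) lies 60 mm ahead of it; z points along the fingers, y is the direction in which the jaws open and shut (so a half turn about z gives the same grasp; the last joint's range is limited). The gripper opens to 91 mm and grips with 3 to 60 N. Pads are 32 mm wide; open, the fingers measure 118 mm over their backs; the gripper's body (76 mm by 178 mm) begins 60 mm behind the grasp point.
Start: joints at [-66.349, 18.312, 89.639, -0, 72.044, -1.146], TCP at [241.165, -521.991, 292.276] pointing down, gripper open.
Joint ranges: [-177.97, 177.97], [-48.28, 115.42], [12.27, 149.76], [-77.06, 257.06], [2.81, 150.46], [-146.56, 146.56]. Speed limits (degrees/s): [147.25, 147.25, 180, 180, 180, 180].

INTERFACE

Orientations are given as a 3x3 rotation matrix whose columns are the frame's x, y, z axes.
In Python, from plant import robot, snapshot, get_calibration, job_done gives the robot as it stands.
- The arm moves only by the tool move_arm, never from a script. Its arguments are lists of equal length, an entry for each row: "jaw": the opening, from 0 (shut) to 1 (fully open); "travel": the shift along the tool's x, y, z in cm, a list of three; "rot": the turn, a rotation vector about the tool's x, y, z in degrees, a list of three. In form: {"jaw": [jaw, ...], "travel": [[tx, ty, tz], ...], "rot": [[ax, ay, az], ...]}. A call has 1 to 8 rows; each row shifts and turns the commanded pose from where the row before left it, along the tool's axes as they then stand; what a row does not reach is not made up. A row lasts 1/10 s, in which the tool goes at most 50 mm and 8.59 degrees, less where a joint would pass 70% of its speed; a pose out of reach is approached as far as the arm can. A call is refused whole if a number of a shift passes 5 or a number of a turn 8.59, either way. A call with a gripper value outside its range is refused whole. The fingers move at their own pace and stop on an object; "grip_force" is the grip in N (left out, the last holds). Time passes only in rows, so rows that do not move let the fingers close. It gives the time, the measured TCP pose, the force and the opening at its end, in the units of the state.
- robot.get_obs(): the state, without advancing time (a new reading comes with each control period).
- snapshot(name): name is "scene" or "top" or "wrist"; returns (picture, depth): 384x512x3 uint8, red, green, blue; 384x512 float32, mm along the optical axis (not along the pixel's ray), 0 where there is no reading.
- get_calibration(name): a dict with "intrinsics" (3x3 intrinsics, pixels), "eye" and "rotation" of the camera in the world. Camera axes: x right, y down, z forward; pixel columns grow to the right and rows downward; lengths in mm; the calibration is good to about 2 mm. A picture is of the moment at which its call begins: read the wrist's pose just before it. get_calibration takes no time and is no camera call; for the wrist camera it gives the pose at the moment of the call.
- job_done(): hands the job in, once; it reports no verdict.
The state is a dict: "t": time; "joints": joint angles; "qvel": joint speeds; "joint_efforts": joint torques, N m; "tool_pos": TCP position; "eef_rot": TCP orientation; "wrist_force": force on the tool from outside, world axes, zero at the start; "torque": the same for the moment, N m; "width": finger opening in mm.
Only numpy, scipy, OpenCV 4.12 (cv2) and the standard library are available. Lean on these libraries where they do the work, as an engineer would, in place of code of your own. Each camera call takes 0.05 s, during which the arm holds its last target.

## Working session

There is one attempt and no reset: what is moved stays moved. The work goes in short steps, Python scripts to look and compute and a tool call to move; the robot and the scene stay as the last step left them, time stands still between calls to the robot, and variables do not carry over. Pictures are saved under pics/ and viewed, and the job is handed in when it is done.

Besides the shell and the picture viewer there is one more tool, called after ">>>" by a JSON object that holds its "api" and its "payload". move_arm: Moves the arm, as the interface text tells. Its arguments: {"type":"object","properties":{"jaw":{"type":"array"},"travel":{"type":"array"},"rot":{"type":"array"},"grip_force":{"type":"number"}},"required":["jaw","travel","rot"]}

```bash
ls; mkdir -p pics
python3 - <<'E'
from plant import robot, snapshot, get_calibration
import cv2,numpy as np
o=robot.get_obs(); print(o)
for n in ["scene","top","wrist"]:
    c=get_calibration(n); print(n,c)
    p,d=snapshot(n); cv2.imwrite(f"pics/{n}0.png",p[:,:,::-1]); np.savez(f"pics/{n}0.npz",p=p,d=d,K=c["intrinsics"],eye=c["eye"],R=c["rotation"])
E
```

```text
pics
{'t': 0.0, 'joints': array([-6.63488586e+01,  1.83500236e+01,  8.97060636e+01, -8.45125501e-05,
        7.20423137e+01, -1.14451483e+00]), 'qvel': array([-0.09276076,  0.01905982, -0.12895767, -0.00984205, -0.03784757,
        0.03451042]), 'joint_efforts': array([-8.54435712e-06, -4.12454832e+01, -2.31980073e+01,  7.26207113e-02,
        4.55174118e-02, -1.62525362e-04]), 'tool_pos': array([ 241.01319193, -521.65246884,  291.43868788]), 'eef_rot': array([[ 9.07809096e-01,  4.19383081e-01, -6.90256347e-04],
       [ 4.19383648e-01, -9.07807734e-01,  1.57260048e-03],
       [ 3.29019858e-05, -1.71710325e-03, -9.99998525e-01]]), 'wrist_force': array([-0.26154122,  0.1136236 ,  0.35850914]), 'torque': array([-0.06062212,  0.02887464,  0.01054775]), 'width': 91.1692622207926}
scene {'intrinsics': array([[462.9418544 ,   0.        , 253.60752241],
       [  0.        , 462.9418544 , 191.64765207],
       [  0.        ,   0.        ,   1.        ]]), 'eye': array([1386.10436594, -191.23775074,  880.75217595]), 'rotation': array([[ 0.34408941,  0.65542946, -0.67232039],
       [ 0.9389
[... 170 characters left out ...]
   , 428.27101036, 187.98761802],
       [  0.        ,   0.        ,   1.        ]]), 'eye': array([ 452.45313205,   65.29030916, 1158.8680618 ]), 'rotation': array([[-0.00825492, -0.99125206,  0.13172398],
       [-0.9997182 ,  0.01111297,  0.02097686],
       [-0.0222572 , -0.1315137 , -0.99106446]])}
wrist {'intrinsics': array([[302.22853156,   0.        , 253.79528663],
       [  0.        , 302.22853156, 189.63090225],
       [  0.        ,   0.        ,   1.        ]]), 'eye': array([ 310.17552871, -490.01429518,  384.01201583]), 'rotation': array([[ 0.41940441, -0.87289578, -0.24930483],
       [-0.90779886, -0.40360675, -0.11402996],
       [-0.00108484,  0.2741433 , -0.96168824]])}
```

View pics/scene0.png

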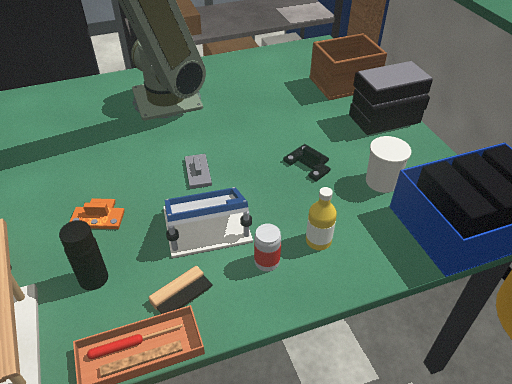

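View pics/top0.png

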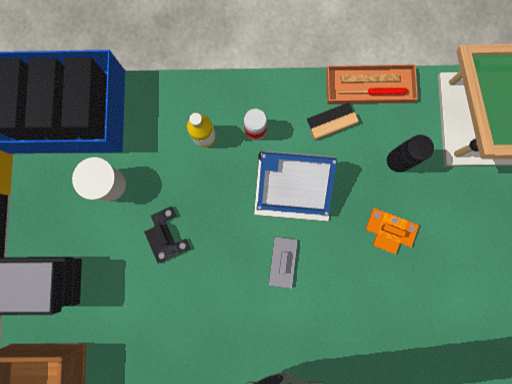

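View pics/wrist0.png

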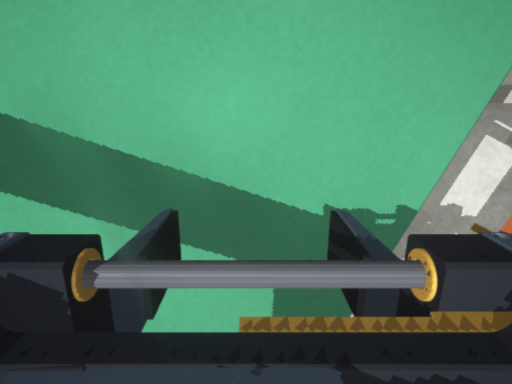

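The top view shows the black lid near pixel (167,237), the nest near (296,186) and the orange lid near (392,230). Next I measure them by colour and depth.

```bash
cat > h.py <<'E'
import numpy as np,cv2
def load(f):
    z=np.load(f); return z["p"],z["d"],z["K"],z["eye"],z["R"]
def cloud(d,K,eye,R):
    h,w=d.shape; u,v=np.meshgrid(np.arange(w),np.arange(h))
    P=np.stack([(u-K[0,2])/K[0,0]*d,(v-K[1,2])/K[1,1]*d,d],-1)
    return P@R.T+eye
def onplane(uv,n,p0,K,eye,R):
    uv=np.asarray(uv,float).reshape(-1,2)
    r=np.c_[(uv[:,0]-K[0,2])/K[0,0],(uv[:,1]-K[1,2])/K[1,1],np.ones(len(uv))]@R.T
    return eye+r*(((p0-eye)@n)/(r@n))[:,None]
E
python3 - <<'E'
from h import *
for n in["top","scene"]:
    p,d,K,e,R=load(f"pics/{n}0.npz"); C=cloud(d,K,e,R)
    hsv=cv2.cvtColor(p,cv2.COLOR_RGB2HSV)
    print(n,"table z", np.median(C[...,2][(hsv[...,0]>60)&(hsv[...,0]<85)&(hsv[...,1]>100)&(d>0)]))
p,d,K,e,R=load("pics/top0.npz"); 
crops=[(120,190,100),(250,140,100),(345,190,100)]
ims=[cv2.resize(p[y:y+s,x:x+s],(500,500),interpolation=cv2.INTER_CUBIC) for x,y,s in crops]
cv2.imwrite("pics/c1.png",cv2.resize(np.hstack(ims[::2]),(800,400))[:,:,::-1]);cv2.imwrite("pics/c2.png",ims[1][:,:,::-1])
C=cloud(d,K,e,R)
np.set_printoptions(suppress=True,precision=0,linewidth=220)
print(C[200:270:3,140:196:4,2]); print(C[200:260:3,360:424:4,2]); print(C[148:222:4,250:342:5,2])
E
```

```text
top table z 0.33239410908004174
scene table z -0.28834786028363624
[[  -1.    0.   -4.    2.    2.   -1.   -5.    1.   -4.    1.   -0.   -0.    4.    0.]
 [  -3.   -1.   -1.    0.   -2.    1.    2.   -0.   -3.    2.    0.    2.    2.   -2.]
 [  -2.    4.    1.   -2.    3.    2.   -3.    1.   -0.   -1.   -2.   -1.   -1.    0.]
 [  -2.   -0.    1.    0.    3.    2.   16.   16.   16.   -0.    0.   -1.    2.   -3.]
 [   2.    6.   -2.    3.   14.   13.   14.   19.   14.   -1.   -1.    1.    2.    3.]
 [  -3.   -2.    3.   14.   14.   15.   12.   16.   18.    0.   -3.    2.    1.    1.]
 [   4.    1.    2.   14.   11.   15.   15.   14.   -1.    3.   -2.    2.   -2.    2.]
 [  -0.    2.    1.    1.   12.   14.   10.    2.    3.   -2.   -3.    3.   -1.    1.]
 [   2.    4.    3.   -1.   14.   39.   12.    1.    3.   -1.    1.   -2.    2.    2.]
 [   3.   -0.    4.   13.   49.   45.   15.    4.    3.   -0.   -1.   -1.    4.    2.]
 [   2.    0.   17.   16.   49.   49.   19.   16.    1.    1.    3.    5.   -1.    3.]
 [   1.   -0.   12.   16.   14.   48.   31.   14.    0.    1.   -2.   -0.   
[... 3920 characters left out ...]
   1.   10.   55.   45.   42.   44.   44.   45.   45.   42.   45.   48.   44.   47.   51.   57.   62.   -1.   -0.]
 [  -2.    9.   50.   43.   45.   38.   37.   39.   37.   38.   36.   37.   38.   43.   39.   57.    1.    2.   -4.]
 [   2.   12.   47.   46.   47.   49.   48.   46.   51.   52.   50.   50.   42.   43.   40.   51.    0.   -2.    1.]
 [   1.   10.    8.   12.   11.    8.   13.    7.   12.    5.   45.   40.   45.   45.   49.   44.   -1.   -0.    1.]
 [   0.    0.    0.    0.   -0.    0.    7.   10.    7.   10.    8.    6.   13.   11.    7.   11.   -2.    2.    1.]
 [   4.    1.    1.   -2.    1.   -4.    3.   -1.    2.    1.   -2.   -2.   -2.    0.   -4.    7.   -0.    2.   -3.]]
```

View pics/c1.png

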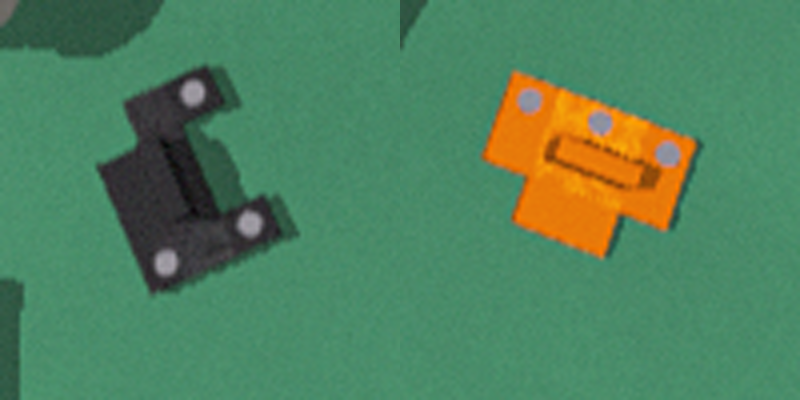

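View pics/c2.png

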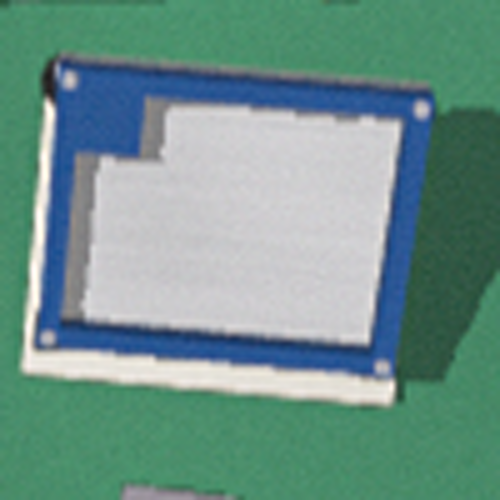

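```bash
cat >> h.py <<'E'
def lidpose(pts14):
    pass
def masks(p):
    hsv=cv2.cvtColor(p,cv2.COLOR_RGB2HSV); H,S,V=[hsv[...,i].astype(int) for i in range(3)]
    return dict(orange=(H<=18)&(S>180)&(V>110), blue=(H>100)&(H<125)&(S>120)&(V>50), black=(V<75)&(S<110))
def big(m):
    n,l,s,c=cv2.connectedComponentsWithStats(m.astype(np.uint8)); 
    i=1+np.argmax(s[1:,4]); return l==i
def nest(p,d,K,e,R,roi,yaw0=None):
    x0,y0,x1,y1=roi; C=cloud(d,K,e,R)
    M=np.zeros(d.shape,bool); M[y0:y1,x0:x1]=1
    b=big(masks(p)["blue"]&M)
    P=C[b&(d>0)]; 
    P=P[(P[:,2]>30)&(P[:,2]<140)]
    best=None; rng=np.random.default_rng(0)
    for _ in range(300):
        q=P[rng.choice(len(P),3)]; n=np.cross(q[1]-q[0],q[2]-q[0]); 
        if np.linalg.norm(n)<1: continue
        n/=np.linalg.norm(n); 
        if n[2]<0:n=-n
        if n[2]<.7: continue
        k=(abs((P-q[0])@n)<4).sum()
        if best is None or k>best[0]: best=(k,n,q[0])
    _,n,q=best
    for _ in range(5):
        I=P[abs((P-q)@n)<6]; q=I.mean(0); n=np.linalg.svd(I-q)[2][2]; n=n*np.sign(n[2])
    on=b&(abs((C-q)@n)<9)
    return b,on,n,q,len(I),len(P)
E
python3 - <<'E'
from h import *
np.set_printoptions(suppress=True,precision=2,linewidth=220)
for nm,roi in [("top",(240,140,350,230)),("scene",(155,180,262,265))]:
    a=load(f"pics/{nm}0.npz"); p,d,K,e,R=a
    b,on,n,q,ni,npp=nest(*a,roi); print(nm,n,q,ni,npp,"tilt",np.degrees(np.arccos(n[2])),"yaw",np.degrees(np.arctan2(-n[1],-n[0])))
    # force 30 deg tilt
    v=p.copy(); v[on]=[255,0,0]; v[b&~on]=[255,255,0]
    x0,y0,x1,y1=roi; cv2.imwrite(f"pics/n_{nm}.png",cv2.resize(v[y0-5:y1+5,x0-5:x1+5],None,fx=5,fy=5,interpolation=0)[:,:,::-1])
    m=cv2.morphologyEx(b.astype(np.uint8),cv2.MORPH_CLOSE,np.ones((3,3)))
    for src,mm in(("b",b),("on",on)):
        c=max(cv2.findContours(mm.astype(np.uint8),cv2.RETR_EXTERNAL,cv2.CHAIN_APPROX_NONE)[0],key=len)[:,0]
        X=onplane(c,n,q,K,e,R)
        ex=np.array([n[2],0,-n[0]]) ; th=np.arctan2(-n[1],-n[0]); 
        ey=np.cross(n,[np.cos(th),np.sin(th),0]); ey/=np.linalg.norm(ey); ex=np.cross(ey,n)
        uv=np.c_[(X-q)@ex,(X-q)@ey].astype(np.float32)
        r=cv2.minAreaRect(uv); ctr=q+ex*r[0][0]+ey*r[0][1]; print(src,r,"rimctr",ctr)
E
```

```text
top [-0.5   0.05  0.86] [612.22 -27.85  87.06] 1243 1258 tilt 30.186162969173438 yaw -5.392909554533891
b ((-8.847457885742188, -4.1296234130859375), (185.67770385742188, 154.95970153808594), 89.77320861816406) rimctr [604.22 -31.24  82.62]
on ((-8.847099304199219, -4.0397491455078125), (185.4979705810547, 154.95970153808594), 89.77320861816406) rimctr [604.23 -31.15  82.62]
scene [-0.5   0.04  0.87] [617.3  -30.55  88.08] 788 1059 tilt 29.8727679431794 yaw -4.792204991078703
b ((-3.0471420288085938, -1.4893646240234375), (187.28030395507812, 194.92376708984375), 88.0922622680664) rimctr [614.54 -31.81  86.56]
on ((-5.3168487548828125, -1.3876571655273438), (185.50172424316406, 193.14300537109375), 89.3922119140625) rimctr [612.59 -31.55  85.43]
```

```bash
cd pics; python3 -c "
import cv2,numpy as np
a=cv2.imread('n_top.png');b=cv2.imread('n_scene.png');h=max(a.shape[0],b.shape[0])
f=lambda i:cv2.copyMakeBorder(i,0,h-i.shape[0],0,0,0)
cv2.imwrite('n.png',cv2.resize(np.hstack([f(a),f(b)]),(800,330)))"
```

```text
(no output)
```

View pics/n.png

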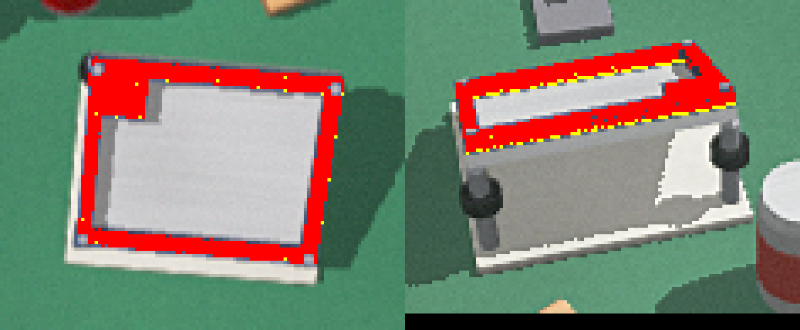

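```bash
cat >> h.py <<'E'
def lid(a,roi,col,zt=14.0):
    p,d,K,e,R=a; x0,y0,x1,y1=roi; M=np.zeros(d.shape,bool); M[y0:y1,x0:x1]=1
    C=cloud(d,K,e,R); mk=masks(p)[col]|((C[...,2]>9)&(C[...,2]<70)&(d>0))
    top=big(M&mk&((C[...,2]>7)|(d==0))&(C[...,2]<70)); 
    top=cv2.morphologyEx(top.astype(np.uint8),cv2.MORPH_CLOSE,np.ones((3,3)))
    c=max(cv2.findContours(top,cv2.RETR_EXTERNAL,cv2.CHAIN_APPROX_NONE)[0],key=len)[:,0]
    X=onplane(c,np.array([0,0,1.]),np.array([0,0,zt]),K,e,R)[:,:2]
    bar=M&(C[...,2]>36)&(C[...,2]<60)&(d>0)
    return top,X,C[bar]
E
python3 - <<'E'
from h import *
np.set_printoptions(suppress=True,precision=1,linewidth=220)
for nm,rois in [("top",dict(orange=(355,195,425,262),black=(138,200,198,270))),("scene",dict(orange=(65,195,128,232),black=(278,138,334,182)))]:
  a=load(f"pics/{nm}0.npz")
  for col,roi in rois.items():
    t,X,B=lid(a,roi,col); r=cv2.minAreaRect(X.astype(np.float32)); print(nm,col,r)
    rb=cv2.minAreaRect(B[:,:2].astype(np.float32)); print("  bar",rb,B.mean(0),len(B))
    c=B[:,:2]-B[:,:2].mean(0); ev=np.linalg.svd(c)[2][0]; print("  bar axis",np.degrees(np.arctan2(ev[1],ev[0])))
E
```

```text
top orange ((482.599365234375, -283.54437255859375), (128.2418670654297, 95.24456787109375), 68.57527923583984)
  bar ((488.4635314941406, -284.6866760253906), (55.16990661621094, 16.566545486450195), 68.12748718261719) [ 488.3 -284.2   45.1] 152
  bar axis -112.22986165992288
top black ((484.12298583984375, 315.3702697753906), (126.4410171508789, 94.9486083984375), 24.4736328125)
  bar ((482.5410461425781, 318.75152587890625), (55.849937438964844, 16.849586486816406), 23.988941192626953) [482.6 317.9  45.6] 144
  bar axis -155.71934663164106
scene orange ((484.22589111328125, -282.1199951171875), (129.4293212890625, 97.30523681640625), 65.6322250366211)
  bar ((488.3716125488281, -285.31268310546875), (55.813209533691406, 19.689590454101562), 65.15892028808594) [ 490.5 -285.7   43.5] 155
  bar axis -112.16986409800005
scene black ((485.67108154296875, 314.2589416503906), (131.40011596679688, 100.3927993774414), 24.138532638549805)
  bar ((483.32037353515625, 316.9124450683594), (55.76812744140625, 20.227426528930664), 22.232128143310547) [484.8 317.2  43.8] 112
  bar axis 25.50454565040844
```

```bash
cat >> h.py <<'E'
from scipy.spatial.transform import Rotation as Ro
import json
def down(yaw):
    c,s=np.cos(np.radians(yaw)),np.sin(np.radians(yaw)); return np.array([[c,s,0],[s,-c,0],[0,0,-1.]])
RIM=np.array([604.2,-31.2,82.1]); NYAW=-5.3
def nestR(yaw=None):
    return Ro.from_euler('ZY',[NYAW if yaw is None else yaw,-30],degrees=True).as_matrix()
def seat(which):
    N=nestR(); y={'orange':-39.3,'black':35.3}[which]; return RIM+N@np.array([0,y,16.]),N
def plan(p1,R1,n=None,jaw=1.0,p0=None,R0=None,vmax=45,wmax=8):
    from plant import robot
    o=robot.get_obs()
    if p0 is None: p0,R0=o["tool_pos"],o["eef_rot"]
    w=Ro.from_matrix(R0.T@R1).as_rotvec(degrees=True); L=np.linalg.norm(p1-p0)
    k=int(np.ceil(max(L/vmax,np.linalg.norm(w)/wmax,1))); n=max(n or 1,k)
    p,R=p0.copy(),R0.copy(); T=[];W=[]
    for i in range(1,n+1):
        pt=p0+(p1-p0)*i/n; t=np.round(R.T@(pt-p)/10,2); r=np.round(w/n,1) if i<n else np.round(Ro.from_matrix(R.T@R1).as_rotvec(degrees=True),1)
        p=p+R@t*10; R=R@Ro.from_rotvec(r,degrees=True).as_matrix(); T.append(t.tolist());W.append(r.tolist())
    for i in range(0,n,8): print(json.dumps(dict(jaw=[jaw]*len(T[i:i+8]),travel=T[i:i+8],rot=W[i:i+8])))
    return p,R
E
python3 - <<'E'
from h import *
print(seat('orange')[0],seat('black')[0])
p,R=plan(np.array([488.5,-285.3,200]),down(68.3))
E
```

```text
[592.60403833 -69.59301594  95.95640646] [599.49488415   4.68804655  95.95640646]
{"jaw": [1.0, 1.0, 1.0, 1.0, 1.0, 1.0, 1.0, 1.0], "travel": [[4.05, -1.38, 1.15], [4.16, -1.0, 1.14], [4.23, -0.6, 1.15], [4.28, -0.2, 1.15], [4.27, 0.2, 1.15], [4.23, 0.6, 1.14], [4.16, 1.0, 1.15], [4.05, 1.39, 1.15]], "rot": [[-0.0, -0.0, -5.4], [-0.0, -0.0, -5.4], [-0.0, -0.0, -5.4], [-0.0, -0.0, -5.4], [-0.0, -0.0, -5.4], [-0.0, -0.0, -5.4], [-0.0, -0.0, -5.4], [-0.1, -0.1, -5.7]]}
```

>>> {"api": "move_arm", "payload": {"jaw": [1, 1, 1, 1, 1, 1, 1, 1], "travel": [[4.05, -1.38, 1.15], [4.16, -1.0, 1.15], [4.23, -0.6, 1.15], [4.28, -0.2, 1.15], [4.27, 0.2, 1.15], [4.23, 0.6, 1.15], [4.16, 1.0, 1.15], [4.05, 1.39, 1.15]], "rot": [[0, 0, -5.4], [0, 0, -5.4], [0, 0, -5.4], [0, 0, -5.4], [0, 0, -5.4], [0, 0, -5.4], [0, 0, -5.4], [-0.1, -0.1, -5.7]], "grip_force": 30}}

```text
t: 0.95
tool_pos: [489.6, -284.3, 199.6]
eef_rot: [[0.366, 0.931, 0.001], [0.931, -0.366, -0.002], [-0.002, 0.002, -1.0]]
wrist_force: [0.1, -0.7, 0.3]
width: 91.3
```

```bash
cat > look.py <<'E'
import sys
from plant import robot, snapshot, get_calibration
from h import *
n,f=sys.argv[1:3]
c=get_calibration(n); o=robot.get_obs(); p,d=snapshot(n)
cv2.imwrite(f"pics/{f}.png",p[:,:,::-1]); np.savez(f"pics/{f}.npz",p=p,d=d,K=c["intrinsics"],eye=c["eye"],R=c["rotation"],tp=o["tool_pos"],tr=o["eef_rot"])
print(o["tool_pos"],np.degrees(np.arctan2(o["eef_rot"][1,0],o["eef_rot"][0,0])),o["t"],o["width"],o["wrist_force"])
E
python3 look.py wrist w1
python3 - <<'E'
from h import *
plan(np.array([488.5,-285.3,95]),down(68.3))
E
```

```text
[ 489.64685745 -284.27164607  199.6341529 ] 68.52513967113441 0.95 91.25927860769929 [ 0.05536006 -0.66784358  0.32493616]
{"jaw": [1.0, 1.0, 1.0], "travel": [[-0.23, -0.08, 3.42], [-0.23, -0.08, 3.43], [-0.23, -0.08, 3.42]], "rot": [[0.0, -0.1, 0.2], [0.0, -0.1, 0.2], [0.0, 0.0, 0.2]]}
```

View pics/w1.png

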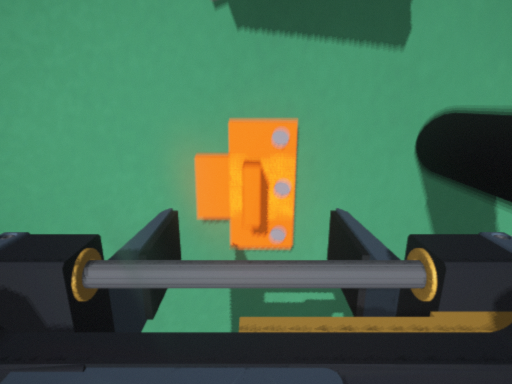

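The orange bar (pixel 252,200) sits midway between the fingers with the tongue to the left. I check it with the wrist camera's depth.

```bash
cat > barw.py <<'E'
import sys
from h import *
np.set_printoptions(suppress=True,precision=1)
f,roi,zt=sys.argv[1],[int(v) for v in sys.argv[2].split(",")],14
z=np.load(f"pics/{f}.npz"); a=load(f"pics/{f}.npz"); C=cloud(a[1],a[2],a[3],a[4])
x0,y0,x1,y1=roi; M=np.zeros(a[1].shape,bool); M[y0:y1,x0:x1]=1
s=M&(C[...,2]>38)&(C[...,2]<54)&(a[1]>0); P=C[s]; r=cv2.minAreaRect(P[:,:2].astype(np.float32)); print("bar",r,P[:,2].mean())
q=(np.array([*r[0],0])-z["tp"])@z["tr"]; print("in tool xy",q[:2])
s=M&(C[...,2]>8)&(C[...,2]<54)&(a[1]>0); P=C[s]; r=cv2.minAreaRect(P[:,:2].astype(np.float32)); print("lid",r)
E
python3 barw.py w1 "185,105,305,260"
```

```text
bar ((485.04595947265625, -285.619384765625), (55.363162994384766, 15.810373306274414), 67.87614440917969) 45.77308945664774
in tool xy [-2.5 -4.1]
lid ((478.7631530761719, -283.8097839355469), (126.23983001708984, 94.2232666015625), 67.8855209350586)
```

>>> {"api": "move_arm", "payload": {"jaw": [1, 1, 1, 1], "travel": [[-0.3, -0.2, 3.4], [-0.2, -0.2, 3.4], [0, 0, 2.9], [0, 0, 0.75]], "rot": [[0, 0, 0.2], [0, -0.1, 0.2], [0, 0, 0], [0, 0, 0]]}}

```text
t: 1.4
tool_pos: [481.3, -288.1, 92.7]
eef_rot: [[0.376, 0.926, -0.006], [0.926, -0.376, -0.0], [-0.002, -0.005, -1.0]]
wrist_force: [-0.5, -0.6, -0.4]
width: 91.4
```

```bash
python3 look.py wrist w2
```

```text
[ 481.2903982  -288.10186787   92.66525366] 67.88484482746777 1.4 91.4081929882975 [-0.4844995  -0.55255475 -0.3592596 ]
```

View pics/w2.png

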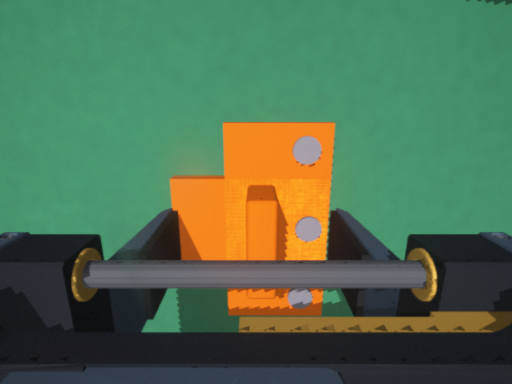

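>>> {"api": "move_arm", "payload": {"jaw": [1, 1], "travel": [[0, 0, -0.2], [0, 0, 0]], "rot": [[0, 0, 0], [0, 0, 0]]}}

```text
t: 1.65
tool_pos: [484.2, -289.9, 99.6]
eef_rot: [[0.377, 0.926, 0.003], [0.926, -0.377, -0.006], [-0.004, 0.005, -1.0]]
wrist_force: [-0.7, -0.2, 0.6]
width: 91.3
```

```bash
python3 look.py wrist w3;python3 barw.py w3 "165,115,340,258"
```

```text
[ 484.19826065 -289.88191036   99.58478925] 67.88028577053275 1.65 91.29620842767496 [-0.68438331 -0.23109809  0.63158147]
bar ((487.78887939453125, -277.7878723144531), (39.05897521972656, 94.60829162597656), 67.88433074951172) 45.19002172676595
in tool xy [13.  -1.8]
lid ((490.6387634277344, -268.11102294921875), (88.26573944091797, 104.41474914550781), 67.95943450927734)
```

>>> {"api": "move_arm", "payload": {"jaw": [1, 1, 1], "travel": [[0, 0, 0], [0, 0, 0], [0, 0, 0]], "rot": [[0, 0, 0], [0, 0, 0], [0, 0, 0]]}}

```text
t: 2.0
tool_pos: [483.3, -289.2, 98.3]
eef_rot: [[0.376, 0.927, 0.001], [0.927, -0.376, -0.004], [-0.004, 0.003, -1.0]]
wrist_force: [0.8, 0.5, 0.3]
width: 91.3
```

```bash
python3 look.py wrist w4;python3 barw.py w4 "230,115,290,258"
python3 - <<'E'
from h import *
plan(np.array([487.3,-285.4,95]),down(68.2))
E
```

```text
[ 483.29421719 -289.1935803    98.26464097] 67.89739821477589 2.0 91.3255155094257 [0.77207307 0.54050092 0.26428057]
bar ((489.0298156738281, -276.21148681640625), (35.17607498168945, 15.90229606628418), 67.52088165283203) 45.634474637558185
in tool xy [14.6  0.2]
lid ((494.8104248046875, -269.01812744140625), (86.78862762451172, 38.37873840332031), 67.81896209716797)
{"jaw": [1.0], "travel": [[0.51, 0.24, 0.31]], "rot": [[0.1, 0.2, -0.3]]}
```

View pics/w4.png

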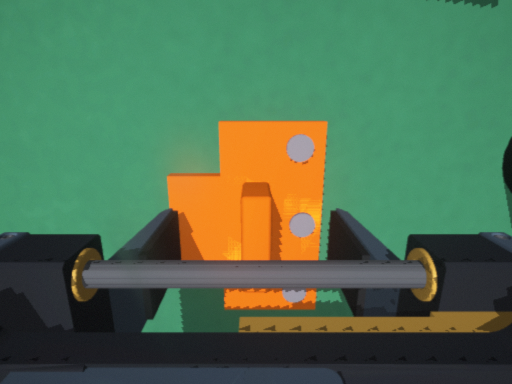

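>>> {"api": "move_arm", "payload": {"jaw": [1, 1, 1, 0.1, 0.1, 0.1, 0.1, 0.1], "travel": [[0.45, 0.1, 0.15], [0, 0, 0.15], [0, 0, 0], [0, 0, 0], [0, 0, 0], [0, 0, 0], [0, 0, 0], [0, 0, 0]], "rot": [[0, 0, 0], [0, 0, 0], [0, 0, 0], [0, 0, 0], [0, 0, 0], [0, 0, 0], [0, 0, 0], [0, 0, 0]], "grip_force": 40}}

```text
t: 2.85
tool_pos: [485.8, -285.4, 94.8]
eef_rot: [[0.376, 0.926, 0.0], [0.926, -0.376, -0.004], [-0.004, 0.002, -1.0]]
wrist_force: [-0.4, -0.1, 0.5]
width: 54.0
```

```bash
python3 look.py wrist w5;python3 barw.py w5 "230,115,290,258"
```

```text
[ 485.76874297 -285.35554251   94.76031929] 67.89285522080255 2.85 53.98009052297852 [-0.35692596 -0.0600018   0.46500549]
bar ((490.19415283203125, -273.0248107910156), (28.768022537231445, 15.857994079589844), 67.47793579101562) 45.5074795816129
in tool xy [13.4 -0.7]
lid ((496.8061828613281, -266.30584716796875), (80.40596771240234, 37.63699722290039), 67.73059844970703)
```

Still closing; finish the grip, then lift.

>>> {"api": "move_arm", "payload": {"jaw": [0.1, 0.1, 0.1, 0.1, 0.1, 0.1, 0.1], "travel": [[0, 0, 0], [0, 0, 0], [0, 0, 0], [0, 0, 0], [0, 0, 0], [0, 0, 0], [0, 0, 0]], "rot": [[0, 0, 0], [0, 0, 0], [0, 0, 0], [0, 0, 0], [0, 0, 0], [0, 0, 0], [0, 0, 0]]}}

```text
t: 3.6
tool_pos: [485.8, -285.4, 94.8]
eef_rot: [[0.376, 0.927, 0.0], [0.927, -0.376, -0.004], [-0.004, 0.002, -1.0]]
wrist_force: [-0.3, -0.2, 0.5]
width: 15.7
```

Run:
```python
from plant import robot; o=robot.get_obs(); print(o["tool_pos"],o["eef_rot"],o["joints"],o["width"])
from h import *
s,N=seat('orange')
g=np.array([487.5,-285.4]); q=(np.r_[g,30]-o["tool_pos"])@o["eef_rot"]; print("grip in tool",q)
```

```text
[ 485.81542577 -285.35979197   94.83008358] [[ 3.76200495e-01  9.26538211e-01  3.62617073e-04]
 [ 9.26530905e-01 -3.76195910e-01 -4.13762397e-03]
 [-3.69725165e-03  1.89255211e-03 -9.99991374e-01]] [-31.51142174  28.38084077 105.81839773  -0.26740954  45.65945166
  -9.22627033] 15.657504552439773
grip in tool [ 0.83617681  1.45325418 64.8303016 ]
```

```bash
cat >> h.py <<'E'
def held(which,h,gx,gz,flip=1,dx=0,dy=0):
    """TCP pose so that held lid grip point is h above the seat; gx,gz: grip in tool; flip -1 if tool x=-lid x"""
    s,N=seat(which); R=N@np.diag([flip,-flip,-1.]); return s+N@np.array([dx,dy,h])-R@np.array([gx,0,gz]),R
E
python3 - <<'E'
from h import *
from plant import robot
o=robot.get_obs(); p1=o["tool_pos"]+[15,20,110]; R0=o["eef_rot"]
p,R=plan(p1,R0,n=4,jaw=.1)
t,Rt=held('orange',70,0.5,64.8); print(t)
plan(t,Rt,jaw=.1,p0=p,R0=R,vmax=35,wmax=7)
E
```

```text
{"jaw": [0.1, 0.1, 0.1, 0.1], "travel": [[0.59, 0.16, -2.75], [0.6, 0.17, -2.75], [0.59, 0.16, -2.76], [0.6, 0.17, -2.75]], "rot": [[0.0, 0.0, 0.0], [0.0, 0.0, 0.0], [0.0, 0.0, 0.0], [0.0, 0.0, 0.0]]}
[525.06103223 -63.32724071 212.44663089]
{"jaw": [0.1, 0.1, 0.1, 0.1, 0.1, 0.1, 0.1, 0.1], "travel": [[1.64, -0.45, -0.07], [1.58, -0.61, -0.02], [1.51, -0.77, 0.01], [1.41, -0.93, 0.05], [1.31, -1.08, 0.08], [1.19, -1.21, 0.09], [1.06, -1.33, 0.09], [0.9, -1.43, 0.1]], "rot": [[-1.6, 2.2, 6.0], [-1.6, 2.2, 6.0], [-1.6, 2.2, 6.0], [-1.6, 2.2, 6.0], [-1.6, 2.2, 6.0], [-1.6, 2.2, 6.0], [-1.6, 2.2, 6.0], [-1.6, 2.2, 6.0]]}
{"jaw": [0.1, 0.1, 0.1, 0.1], "travel": [[0.74, -1.52, 0.09], [0.58, -1.59, 0.07], [0.41, -1.65, 0.04], [0.23, -1.68, 0.01]], "rot": [[-1.6, 2.2, 6.0], [-1.6, 2.2, 6.0], [-1.6, 2.2, 6.0], [-1.5, 1.7, 5.4]]}
```

>>> {"api": "move_arm", "payload": {"jaw": [0.1, 0.1, 0.1, 0.1, 0.1], "travel": [[0, 0, -1.0], [0.8, 0.2, -2.5], [0.8, 0.2, -2.5], [0.8, 0.3, -2.5], [0, 0, -2.5]], "rot": [[0, 0, 0], [0, 0, 0], [0, 0, 0], [0, 0, 0], [0, 0, 0]]}}

```text
t: 4.1
tool_pos: [501.6, -264.5, 206.2]
eef_rot: [[0.375, 0.927, 0.001], [0.927, -0.375, -0.004], [-0.003, 0.002, -1.0]]
wrist_force: [-0.4, 0.1, -1.2]
width: 15.7
```

>>> {"api": "move_arm", "payload": {"jaw": [0.1, 0.1, 0.1, 0.1, 0.1, 0.1, 0.1, 0.1], "travel": [[1.64, -0.45, -0.07], [1.58, -0.61, -0.02], [1.51, -0.77, 0.01], [1.41, -0.93, 0.05], [1.31, -1.08, 0.08], [1.19, -1.21, 0.09], [1.06, -1.33, 0.09], [0.9, -1.43, 0.1]], "rot": [[-1.6, 2.2, 6], [-1.6, 2.2, 6], [-1.6, 2.2, 6], [-1.6, 2.2, 6], [-1.6, 2.2, 6], [-1.6, 2.2, 6], [-1.6, 2.2, 6], [-1.6, 2.2, 6]]}}

```text
t: 4.9
tool_pos: [517.1, -129.9, 210.3]
eef_rot: [[0.879, 0.313, 0.359], [0.319, -0.947, 0.044], [0.354, 0.076, -0.932]]
wrist_force: [0.8, 0.5, -1.9]
width: 15.6
```

>>> {"api": "move_arm", "payload": {"jaw": [0.1, 0.1, 0.1, 0.1, 0.1, 0.1, 0.1, 0.1], "travel": [[0.74, -1.52, 0.09], [0.58, -1.59, 0.07], [0.41, -1.65, 0.04], [0.23, -1.68, 0.01], [0, 0, 0], [0, 0, 0], [0, 0, 0], [0, 0, 0]], "rot": [[-1.6, 2.2, 6], [-1.6, 2.2, 6], [-1.6, 2.2, 6], [-1.5, 1.7, 5.4], [0, 0, 0], [0, 0, 0], [0, 0, 0], [0, 0, 0]]}}

```text
t: 5.7
tool_pos: [525.4, -66.2, 212.3]
eef_rot: [[0.865, -0.082, 0.495], [-0.069, -0.997, -0.044], [0.497, 0.004, -0.868]]
wrist_force: [0.1, 0.2, -1.3]
width: 15.6
```

```bash
python3 look.py wrist w6;python3 look.py top t6; python3 look.py scene s6
python3 - <<'E'
from h import *
t,Rt=held('orange',70,0.5,64.8); print(t); print(Rt)
plan(t,Rt)
E
```

```text
[525.43277018 -66.15856372 212.26144746] -4.559538715138851 5.7 15.562098748335767 [ 0.13642119  0.15820545 -1.30100174]
[525.37526225 -66.13073682 212.18254779] -4.571635686983354 5.75 15.823002108038112 [-0.23657311  0.50225939 -1.76000835]
[525.34209948 -66.05984125 212.15403853] -4.578622558752657 5.8 15.52460788244958 [-0.26504947 -0.04688926 -1.8093751 ]
[525.06103223 -63.32724071 212.44663089]
[[ 0.86232288 -0.09237059  0.49786235]
 [-0.07999528 -0.9957247  -0.04618529]
 [ 0.5         0.         -0.8660254 ]]
{"jaw": [1.0], "travel": [[-0.02, -0.26, -0.05]], "rot": [[-0.1, 0.2, 0.6]]}
```

View pics/w6.png

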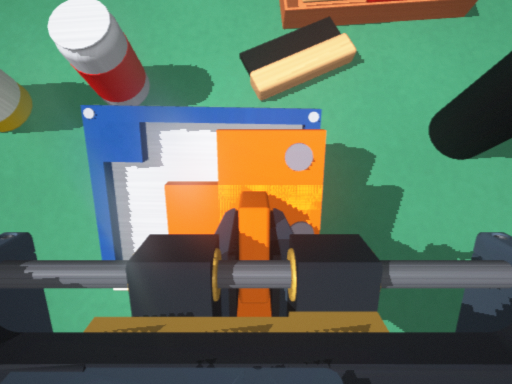

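View pics/t6.png

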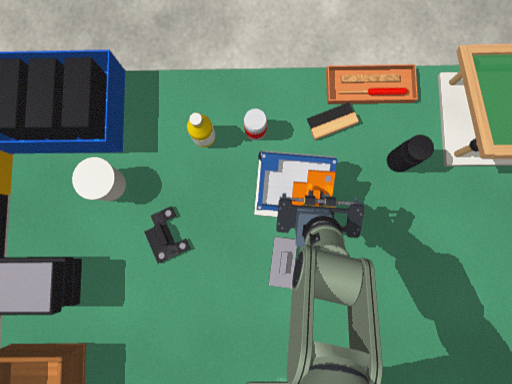

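View pics/s6.png

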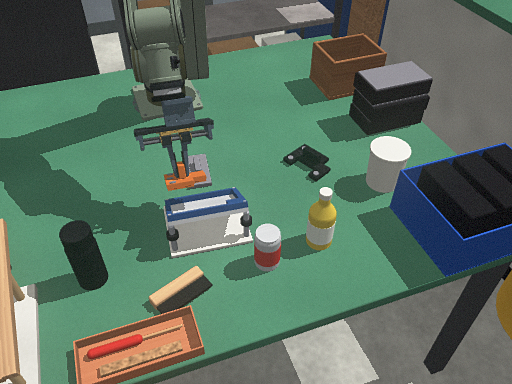

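The wrist view shows the held orange lid (far edge at row 130, cols 218–325, tongue at col 166) over the nest (rim's far edge at row 107, left edge at cols 82–108). I measure the lid relative to the nest in this one camera.

```bash
cat > rel.py <<'E'
import sys
from h import *
np.set_printoptions(suppress=True,precision=2)
f=sys.argv[1]; z=np.load(f"pics/{f}.npz"); p,d,K,e,R=load(f"pics/{f}.npz"); tp,tr=z["tp"],z["tr"]
m=masks(p); m["blue"][270:]=0
N=nestR()
b=big(m["blue"])
def edge(mask,cols=None,rows=None,first=True):
    out=[]
    if cols is not None:
        for c in cols:
            k=np.flatnonzero(mask[:,c]); out.append((c,k[0]-.5 if first else k[-1]+.5))
    else:
        for r in rows:
            k=np.flatnonzero(mask[r]); out.append((k[0]-.5 if first else k[-1]+.5,r))
    return np.array(out,float)
def nf(uv): return (onplane(uv,N[:,2],RIM,K,e,R)-RIM)@N
def line(x,y): 
    g=np.polyfit(x,y,1); r=y-np.polyval(g,x); k=abs(r)<1.5*np.median(abs(r))+.3; return np.polyfit(x[k],y[k],1)
X=nf(edge(b,cols=range(100,310))); g=line(X[:,1],X[:,0]); print("rim far edge x at y=0,40,-40:",np.polyval(g,[0,40,-40]),"(77) ang deg",np.degrees(np.arctan(g[0])))
X=nf(edge(b,rows=range(120,225))); g=line(X[:,0],X[:,1]); print("rim left y at x=0,50:",np.polyval(g,[0,50]),"(93) ang",np.degrees(np.arctan(g[0])))
c=edge(b,rows=range(110,125),first=False); X=nf(c); print("rim right edge y",np.median(X[:,1]),"(-93)")
# pocket left inner edge / far inner by floor brightness
if len(sys.argv)>2:
    col=sys.argv[2]; gz=float(sys.argv[3]); o=big(m[col]&(np.arange(384)[:,None]<232))
    def tf(uv): return (onplane(uv,tr[:,2],tp+tr[:,2]*(gz+16),K,e,R)-tp)@tr
    X=tf(edge(o,cols=range(225,320))); g=line(X[:,1],X[:,0]); print("lid far edge tool x",np.polyval(g,0),"(64) ang",np.degrees(np.arctan(g[0])))
    X=tf(edge(o,rows=range(140,225),first=False)); g=line(X[:,0],X[:,1]); print("lid right tool y at 40",np.polyval(g,40),"(41) ang",np.degrees(np.arctan(g[0])))
    X=tf(edge(o,rows=range(140,175),first=True)); print("lid left tool y",np.median(X[:,1]),"stem -22")
    X=tf(edge(o,rows=range(190,225),first=True)); print("tongue? left tool y(-?)/x",np.median(X[:,1]))
    X=tf(edge(o,cols=range(172,212))); print("tongue far x",np.median(X[:,0]),"(32)")
E
python3 rel.py w6 orange 64.8
```

```text
rim far edge x at y=0,40,-40: [73.24 73.42 73.07] (77) ang deg 0.25532566414517394
rim left y at x=0,50: [92.84 92.72] (93) ang -0.13711453430495124
rim right edge y -94.09408159006519 (-93)
lid far edge tool x 62.339655384971856 (64) ang 0.01318093800536948
lid right tool y at 40 41.62489908901874 (41) ang -0.1792732923793169
lid left tool y -19.88867133765685 stem -22
tongue? left tool y(-?)/x -51.78930623751011
tongue far x 17.560597673962583 (32)
```

```bash
cat > dep.py <<'E'
import sys
from h import *
np.set_printoptions(suppress=True,precision=2)
f,col=sys.argv[1:3]; z=np.load(f"pics/{f}.npz"); p,d,K,e,R=load(f"pics/{f}.npz"); tp,tr=z["tp"],z["tr"]
C=cloud(d,K,e,R); m=masks(p); b=big(m["blue"]&(np.arange(384)[:,None]<250))&(d>0); N=nestR()
P=C[b]; zz=(P-RIM)@N[:,2]; k=abs(zz-np.median(zz))<5; P=P[k]; q=P.mean(0); n=np.linalg.svd(P-q)[2][2]; n*=np.sign(n[2])
print("rim z",np.median(zz),"normal in nest",n@N*57.3,len(P))
x0,y0,x1,y1=[int(v) for v in sys.argv[3].split(",")]
M=np.zeros(d.shape,bool); M[y0:y1,x0:x1]=1
P=C[M&(d>0)]; zt=((P-tp)@tr)[:,2]; k=abs(zt-np.median(zt))<6; print("lid top tool z",np.mean(zt[k]),k.sum())
P=P[k]; q=P.mean(0); n2=np.linalg.svd(P-q)[2][2]; n2*=np.sign(n2[2]); print("lid normal in tool",n2@tr*57.3, "in rim frame",n2@N*57.3)
E
python3 dep.py w6 orange 225,140,318,182
```

```text
rim z 2.0485492705853647 normal in nest [-0.01  0.18 57.3 ] 7142
lid top tool z 79.66331925720864 3883
lid normal in tool [ -1.12  -1.13 -57.28] in rim frame [-0.91  1.   57.28]
```

Run:
```python
from h import *
t,Rt=held('orange',24,0,64.8,dx=-1.5,dy=.5); print(t)
plan(t,Rt,jaw=.1,n=3)
```

```text
[547.1465627  -64.87390659 172.10946232]
{"jaw": [0.1, 0.1, 0.1], "travel": [[-0.03, -0.1, 1.52], [-0.04, -0.1, 1.51], [-0.04, -0.1, 1.52]], "rot": [[-0.0, 0.1, 0.2], [-0.0, 0.1, 0.2], [-0.1, 0.0, 0.2]]}
```

>>> {"api": "move_arm", "payload": {"jaw": [0.1, 0.1, 0.1, 0.1, 0.1, 0.1, 0.1], "travel": [[-0.03, -0.1, 1.5], [-0.04, -0.1, 1.5], [-0.04, -0.1, 1.5], [0, 0, 0], [0, 0, 0], [0, 0, 0], [0, 0, 0]], "rot": [[0, 0.1, 0.2], [0, 0.1, 0.2], [-0.1, 0, 0.2], [0, 0, 0], [0, 0, 0], [0, 0, 0], [0, 0, 0]]}}

```text
t: 6.55
tool_pos: [546.9, -64.4, 173.3]
eef_rot: [[0.862, -0.091, 0.499], [-0.079, -0.996, -0.046], [0.501, -0.0, -0.866]]
wrist_force: [-0.2, -0.4, -1.2]
width: 15.9
```

```bash
python3 look.py wrist w7; python3 rel.py w7 orange 64.8
python3 - <<'E'
from h import *
t,Rt=held('orange',24,0,64.8,dx=-1.5,dy=.5); print(t)
plan(t,Rt,jaw=.1,n=1)
p=load("pics/w7.npz")[0]; cv2.imwrite("pics/w7c.png",cv2.resize(p[90:270,60:360],None,fx=2.6,fy=2.6,interpolation=cv2.INTER_CUBIC)[:,:,::-1])
E
```

```text
[546.93502741 -64.41274695 173.34683168] -5.243671048163929 6.55 15.861759141393021 [-0.21811106 -0.44757405 -1.22365207]
rim far edge x at y=0,40,-40: [73.24 73.42 73.06] (77) ang deg 0.2602139186053128
rim left y at x=0,50: [93.24 93.04] (93) ang -0.23113930619377124
rim right edge y -94.35115890704428 (-93)
lid far edge tool x 62.34845045444202 (64) ang 0.017360962676198792
lid right tool y at 40 41.410479930278946 (41) ang -0.005148706838927113
lid left tool y -19.906621875992347 stem -22
tongue? left tool y(-?)/x -51.799324841805564
tongue far x 16.607436572685778 (32)
[547.1465627  -64.87390659 172.10946232]
{"jaw": [0.1], "travel": [[-0.04, 0.05, 0.12]], "rot": [[-0.0, -0.1, 0.1]]}
```

View pics/w7c.png

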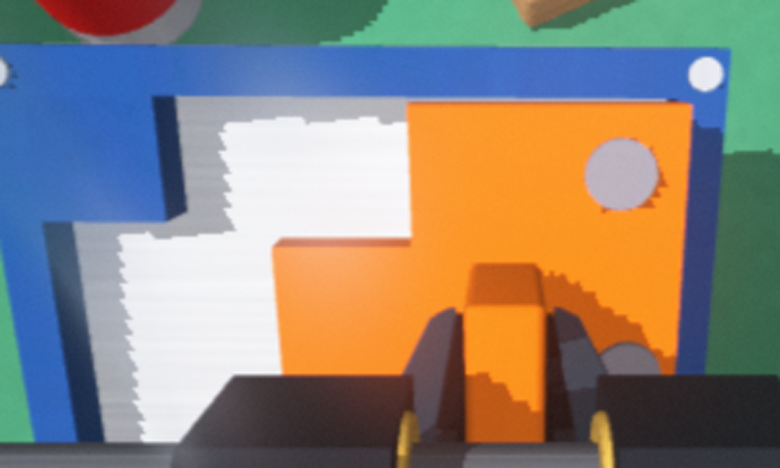

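>>> {"api": "move_arm", "payload": {"jaw": [0.1, 0.1, 0.1, 0.1, 0.1, 0.1], "travel": [[-0.08, 0.03, 0.3], [0, 0, 0.3], [0, 0, 0.3], [0, 0, 0.3], [0, 0, 0], [0, 0, 0]], "rot": [[0, 0, 0], [0, 0, 0], [0, 0, 0], [0, 0, 0], [0, 0, 0], [0, 0, 0]]}}

```text
t: 7.2
tool_pos: [552.2, -65.0, 161.5]
eef_rot: [[0.863, -0.091, 0.497], [-0.079, -0.996, -0.045], [0.499, -0.0, -0.866]]
wrist_force: [-0.0, -1.3, -1.5]
width: 16.1
```

Run:
```python
from h import *
from plant import robot
o=robot.get_obs(); s,N=seat('orange'); print((o["tool_pos"]-s)@N-[0,0,64.8], o["wrist_force"]@N,o["torque"],o["width"])
```

```text
[-2.46053944  0.79301023 12.32917854] [-0.67005109 -1.31545841 -1.38706353] [ 0.09293642  0.46402783 -0.00229603] 16.131395145157036
```

>>> {"api": "move_arm", "payload": {"jaw": [0.1, 0.1, 0.1, 0.1, 0.1], "travel": [[0.04, 0, 0.2], [0, 0, 0.2], [0, 0, 0.2], [0, 0, 0.2], [0, 0, 0]], "rot": [[0, 0, 0], [0, 0, 0], [0, 0, 0], [0, 0, 0], [0, 0, 0]]}}

```text
t: 7.7
tool_pos: [556.4, -65.4, 154.7]
eef_rot: [[0.863, -0.091, 0.497], [-0.079, -0.996, -0.045], [0.499, -0.0, -0.866]]
wrist_force: [0.3, 0.3, -0.8]
width: 15.8
```

```bash
cat > st.py <<'E'
from h import *
from plant import robot
import sys
np.set_printoptions(suppress=True,precision=2)
w=sys.argv[1]; gz=float(sys.argv[2])
o=robot.get_obs(); s,N=seat(w); print((o["tool_pos"]-s)@N-[0,0,gz], o["wrist_force"]@N,o["torque"]@N,o["width"], "tool z in nest",o["eef_rot"][:,2]@N*57.3)
E
python3 st.py orange 64.8; python3 look.py wrist w8
python3 - <<'E'
from h import *
p=load("pics/w8.npz")[0]; cv2.imwrite("pics/w8c.png",cv2.resize(p[80:270,60:360],None,fx=2.6,fy=2.6,interpolation=cv2.INTER_CUBIC)[:,:,::-1])
E
```

```text
[-2.16  0.8   4.24] [-0.17  0.28 -0.77] [ 0.09  0.44 -0.06] 15.821958541125884 tool z in nest [ -0.05   0.04 -57.3 ]
[556.44624901 -65.43046991 154.66482267] -5.238408223828008 7.7 15.821958541125884 [ 0.26190488  0.25893903 -0.75109084]
```

View pics/w8c.png

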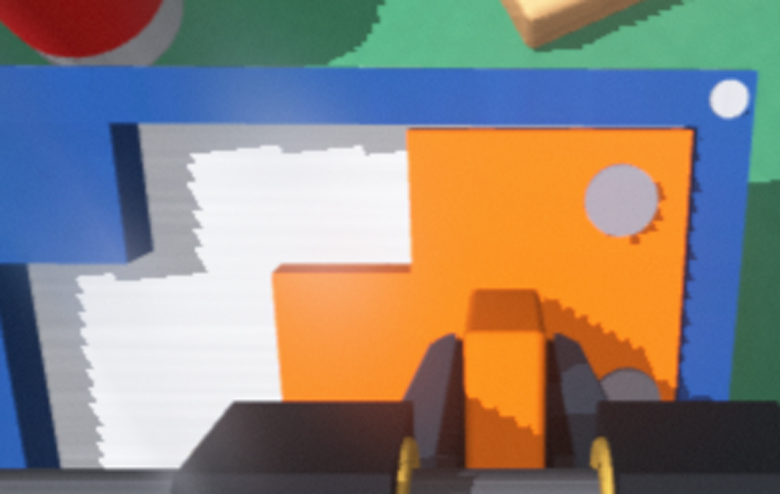

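>>> {"api": "move_arm", "payload": {"jaw": [0.1, 0.1, 0.1, 0.1], "travel": [[0, 0, 0.15], [0, 0, 0.15], [0, 0, 0.15], [0, 0, 0]], "rot": [[0, 0, 0], [0, 0, 0], [0, 0, 0], [0, 0, 0]]}}

```text
t: 8.15
tool_pos: [558.1, -65.5, 152.6]
eef_rot: [[0.862, -0.091, 0.498], [-0.079, -0.996, -0.045], [0.5, -0.0, -0.866]]
wrist_force: [-10.2, 1.3, 14.2]
width: 15.8
```

```bash
python3 st.py orange 64.8
```

```text
[-1.82  0.89  1.61] [-1.74  0.35 17.46] [-0.41  1.17 -0.03] 15.845479402449143 tool z in nest [  0.03   0.05 -57.3 ]
```

>>> {"api": "move_arm", "payload": {"jaw": [0.1, 0.1, 0.35, 0.35, 0.35, 0.35, 0.35], "travel": [[0, 0, 0.1], [0, 0, 0], [0, 0, -0.1], [0, 0, 0], [0, 0, 0], [0, 0, 0], [0, 0, 0]], "rot": [[0, 0, 0], [0, 0, 0], [0, 0, 0], [0, 0, 0], [0, 0, 0], [0, 0, 0], [0, 0, 0]]}}

```text
t: 8.85
tool_pos: [558.8, -65.7, 150.8]
eef_rot: [[0.863, -0.091, 0.497], [-0.079, -0.996, -0.045], [0.499, -0.0, -0.866]]
wrist_force: [-0.4, 0.5, -1.1]
width: 32.3
```

```bash
python3 st.py orange 64.8
```

```text
[-2.07  0.8  -0.31] [-0.95  0.41 -0.69] [0.05 0.33 0.01] 32.2543319474792 tool z in nest [ -0.05   0.04 -57.3 ]
```

>>> {"api": "move_arm", "payload": {"jaw": [0.35, 0.35, 0.35, 0.35, 0.35, 0.35, 0.35], "travel": [[0, 0, -1], [0, 0, -2.5], [0, 0, -3.5], [0, 0, -4], [0, 0, -3], [0, 0, 0], [0, 0, 0]], "rot": [[0, 0, 0], [0, 0, 0], [0, 0, 0], [0, 0, 0], [0, 0, 0], [0, 0, 0], [0, 0, 0]]}}

```text
t: 9.55
tool_pos: [488.7, -59.3, 273.2]
eef_rot: [[0.862, -0.091, 0.499], [-0.079, -0.996, -0.046], [0.501, 0.0, -0.865]]
wrist_force: [-0.2, 0.4, -0.3]
width: 32.0
```

```bash
python3 look.py wrist w9
```

```text
[488.72152094 -59.3042014  273.15737758] -5.234809560586627 9.55 31.97299719562114 [-0.20446063  0.4282646  -0.29481776]
```

View pics/w9.png

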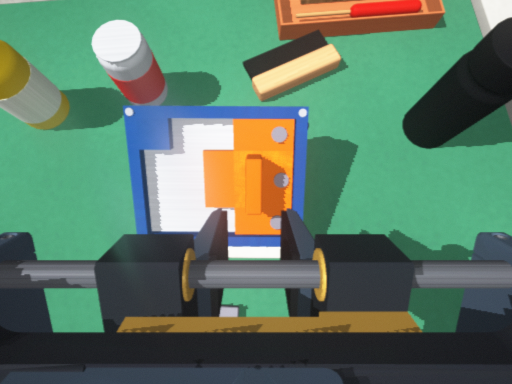

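Orange sits in the nest (cols 204–294, rows 119–235). I check whether it is flush and where it sits in the pocket.

```bash
cat > seated.py <<'E'
import sys
from h import *
np.set_printoptions(suppress=True,precision=2)
f=sys.argv[1]; p,d,K,e,R=load(f"pics/{f}.npz"); N=nestR(); C=cloud(d,K,e,R); m=masks(p); roi=np.arange(384)[:,None]<int(sys.argv[2])
b=big(m["blue"]&roi); X=(C-RIM)@N
P=X[b&(d>0)]; P=P[abs(P[:,2]-np.median(P[:,2]))<5]; print("rim z",P[:,2].mean(), "plane",np.linalg.lstsq(np.c_[P[:,:2],np.ones(len(P))],P[:,2],rcond=None)[0]*[57.3,57.3,1])
g=np.linalg.lstsq(np.c_[P[:,:2],np.ones(len(P))],P[:,2],rcond=None)[0]
c=max(cv2.findContours(b.astype(np.uint8),cv2.RETR_EXTERNAL,2)[0],key=len)[:,0]
Q=(onplane(c,N[:,2],RIM+N[:,2]*P[:,2].mean(),K,e,R)-RIM)@N
xf=np.percentile(Q[:,0],98); yl=np.percentile(Q[:,1],99); yr=np.percentile(Q[:,1],1)
print("rim far",Q[:,0].max(),"left",Q[:,1].max(),"right",Q[:,1].min(), "near",Q[:,0].min())
for col,roi2 in zip(sys.argv[3::2],sys.argv[4::2]):
    x0,y0,x1,y1=[int(v) for v in roi2.split(",")]; M=np.zeros(d.shape,bool); M[y0:y1,x0:x1]=1
    zr=X[...,2]-(X[...,0]*g[0]+X[...,1]*g[1]+g[2])
    o=big(m[col]&M&(abs(zr)<8)) if col=="orange" else big(M&(m[col])&(abs(zr)<8))
    L=X[o&(d>0)]; L=np.c_[L[:,:2],zr[o&(d>0)]]; L=L[abs(L[:,2]-np.median(L[:,2]))<5]; s=np.linalg.lstsq(np.c_[L[:,:2],np.ones(len(L))],L[:,2],rcond=None)[0]
    print(col,"proud of rim: mean",L[:,2].mean(),"median",np.median(L[:,2]),"slopes rad",s[:2],len(L))
    c=np.argwhere(o)[:,::-1]; Q=(onplane(c,N[:,2],RIM+N[:,2]*P[:,2].mean(),K,e,R)-RIM)@N
    print("  x",Q[:,0].min(),Q[:,0].max(),"y",Q[:,1].min(),Q[:,1].max(), "rect",cv2.minAreaRect(Q[:,:2].astype(np.float32)))
E
python3 seated.py w9 235 orange 195,110,302,238
```

```text
rim z 2.060450991716944 plane [ 0.16 -0.21  2.02]
rim far 73.41887480541567 left 91.87255844008995 right -93.94025537663123 near -66.00303585875099
orange proud of rim: mean 0.12216677869859097 median 0.1208254984375361 slopes rad [-0.  0.] 5385
  x -64.6520459973532 59.03212450672455 y -79.64827453069249 5.089125742631868 rect ((-2.8246498107910156, -37.29773712158203), (123.61126708984375, 84.70674133300781), 0.07037472724914551)
```

Orange is flush: 0.1 mm off the rim plane, with no tilt. Now the black lid.

Run:
```python
from h import *
plan(np.array([480.,318,200]),down(24.3))
```

```text
{"jaw": [1.0, 1.0, 1.0, 1.0, 1.0, 1.0, 1.0, 1.0], "travel": [[-0.81, -4.17, 0.45], [-0.55, -4.19, 0.56], [-0.29, -4.21, 0.65], [-0.0, -4.21, 0.73], [0.27, -4.18, 0.78], [0.55, -4.15, 0.83], [0.83, -4.1, 0.85], [1.11, -4.04, 0.85]], "rot": [[0.9, -3.3, -3.2], [0.9, -3.3, -3.2], [0.9, -3.3, -3.2], [0.9, -3.3, -3.2], [0.9, -3.3, -3.2], [0.9, -3.3, -3.2], [0.9, -3.3, -3.2], [0.9, -3.3, -3.2]]}
{"jaw": [1.0], "travel": [[1.37, -3.95, 0.85]], "rot": [[0.4, -3.0, -3.2]]}
```

>>> {"api": "move_arm", "payload": {"jaw": [1, 1, 1, 1, 1, 1, 1, 1], "travel": [[-0.81, -4.17, 0.45], [-0.55, -4.19, 0.56], [-0.29, -4.21, 0.65], [0, -4.21, 0.73], [0.27, -4.18, 0.78], [0.55, -4.15, 0.83], [0.83, -4.1, 0.85], [1.11, -4.04, 0.85]], "rot": [[0.9, -3.3, -3.2], [0.9, -3.3, -3.2], [0.9, -3.3, -3.2], [0.9, -3.3, -3.2], [0.9, -3.3, -3.2], [0.9, -3.3, -3.2], [0.9, -3.3, -3.2], [0.9, -3.3, -3.2]]}}

```text
t: 10.4
tool_pos: [480.9, 277.8, 206.0]
eef_rot: [[0.931, 0.363, 0.046], [0.363, -0.932, 0.011], [0.047, 0.007, -0.999]]
wrist_force: [0.6, -0.4, -0.5]
width: 90.5
```

>>> {"api": "move_arm", "payload": {"jaw": [1, 1, 1, 1, 1], "travel": [[1.37, -3.95, 0.85], [0, 0, 0], [0, 0, 0], [0, 0, 0], [0, 0, 0]], "rot": [[0.4, -3, -3.2], [0, 0, 0], [0, 0, 0], [0, 0, 0], [0, 0, 0]]}}

```text
t: 10.9
tool_pos: [480.2, 316.8, 200.3]
eef_rot: [[0.912, 0.411, 0.0], [0.411, -0.912, -0.001], [-0.0, 0.001, -1.0]]
wrist_force: [-0.5, -0.5, -0.3]
width: 91.1
```

```bash
python3 look.py wrist w10; python3 barw.py w10 "185,105,320,265"
```

```text
[480.24886444 316.75832913 200.27038708] 24.245300465979543 10.9 91.05920755636672 [-0.51218198 -0.48161607 -0.33101851]
bar ((479.70111083984375, 318.6101379394531), (54.87174606323242, 15.704939842224121), 23.61528968811035) 45.74024375863214
in tool xy [ 0.4 -2.1]
lid ((480.1772766113281, 315.644775390625), (126.29069519042969, 94.19304656982422), 24.294723510742188)
```

View pics/w10.png

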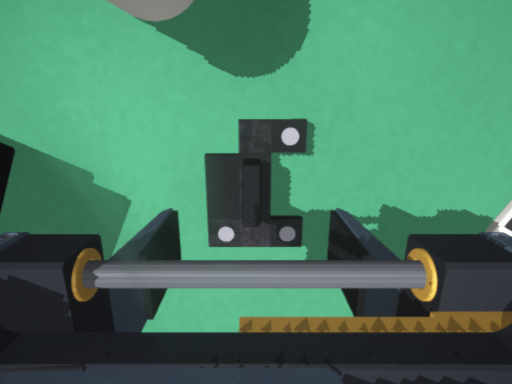

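>>> {"api": "move_arm", "payload": {"jaw": [1, 1, 1, 1, 1, 1, 1, 1], "travel": [[0.15, -0.15, 3], [0, 0, 3.3], [0, 0, 2.5], [0, 0, 1], [0, 0, 0.4], [0, 0, 0], [0, 0, 0], [0, 0, 0]], "rot": [[0, 0, 0], [0, 0, 0], [0, 0, 0], [0, 0, 0], [0, 0, 0], [0, 0, 0], [0, 0, 0], [0, 0, 0]]}}

```text
t: 11.75
tool_pos: [481.8, 320.2, 99.7]
eef_rot: [[0.911, 0.412, 0.003], [0.412, -0.911, 0.001], [0.003, 0.0, -1.0]]
wrist_force: [0.4, -0.1, 0.6]
width: 91.4
```

```bash
python3 look.py wrist w11; python3 barw.py w11 "230,115,290,258"
```

```text
[481.77835714 320.23767549  99.70409827] 24.325256590548282 11.75 91.43569092177097 [ 0.37018623 -0.10480253  0.60639815]
bar ((491.7413330078125, 324.303955078125), (29.084531784057617, 16.01678466796875), 24.43413734436035) 45.50807757062692
in tool xy [10.5  0.4]
lid ((500.9525451660156, 325.23193359375), (81.27799224853516, 36.45608139038086), 23.263444900512695)
```

View pics/w11.png

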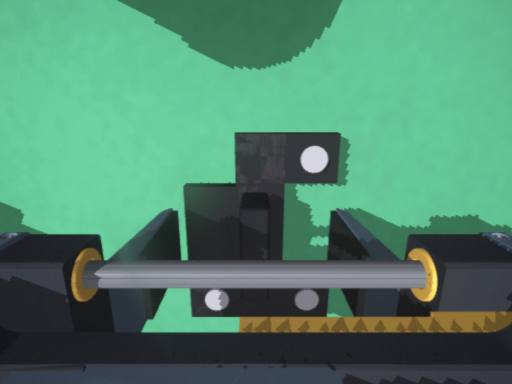

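>>> {"api": "move_arm", "payload": {"jaw": [1, 1, 1, 0.1, 0.1, 0.1, 0.1, 0.1], "travel": [[-0.2, 0, 0.25], [0, 0, 0.23], [0, 0, 0], [0, 0, 0], [0, 0, 0], [0, 0, 0], [0, 0, 0], [0, 0, 0]], "rot": [[0, 0, 0], [0, 0, 0], [0, 0, 0], [0, 0, 0], [0, 0, 0], [0, 0, 0], [0, 0, 0], [0, 0, 0]]}}

```text
t: 12.6
tool_pos: [479.4, 319.1, 93.6]
eef_rot: [[0.911, 0.412, 0.0], [0.412, -0.911, -0.001], [0.0, 0.001, -1.0]]
wrist_force: [-0.2, -0.1, 0.4]
width: 54.2
```

>>> {"api": "move_arm", "payload": {"jaw": [0.1, 0.1, 0.1, 0.1, 0.1, 0.1, 0.1, 0.1], "travel": [[0, 0, 0], [0, 0, 0], [0, 0, 0], [0, 0, 0], [0, 0, 0], [0, 0, 0], [0, 0, 0], [0, 0, 0]], "rot": [[0, 0, 0], [0, 0, 0], [0, 0, 0], [0, 0, 0], [0, 0, 0], [0, 0, 0], [0, 0, 0], [0, 0, 0]]}}

```text
t: 13.4
tool_pos: [479.3, 319.0, 93.6]
eef_rot: [[0.911, 0.412, 0.0], [0.412, -0.911, -0.001], [0.0, 0.001, -1.0]]
wrist_force: [0.2, 0.1, 0.9]
width: 15.9
```

Run:
```python
from plant import robot; o=robot.get_obs(); print(o["tool_pos"],o["joints"],o["width"])
from h import *
p1=o["tool_pos"]+[0,-10,110]; R0=o["eef_rot"]; p=p1;R=R0
t,Rt=held('black',70,0,o["tool_pos"][2]-30,dx=-2,dy=0.8); print(t)
plan(t,Rt,jaw=.1,p0=o["tool_pos"]+[0,0,110],R0=R0,vmax=38,wmax=7)
```

```text
[479.33153817 319.02761996  93.64442803] [ 3.25234191e+01  2.93693981e+01  1.04072319e+02 -6.58559400e-02
  4.65592462e+01  9.82401046e+01] 15.864125460797574
[531.30760597  11.81702402 210.6958762 ]
{"jaw": [0.1, 0.1, 0.1, 0.1, 0.1, 0.1, 0.1, 0.1], "travel": [[-0.88, 3.35, -0.08], [-0.69, 3.39, -0.06], [-0.49, 3.43, -0.05], [-0.3, 3.45, -0.02], [-0.11, 3.46, 0.03], [0.09, 3.46, 0.08], [0.27, 3.45, 0.14], [0.45, 3.43, 0.22]], "rot": [[-0.9, 3.3, 3.2], [-0.9, 3.3, 3.2], [-0.9, 3.3, 3.2], [-0.9, 3.3, 3.2], [-0.9, 3.3, 3.2], [-0.9, 3.3, 3.2], [-0.9, 3.3, 3.2], [-0.9, 3.3, 3.2]]}
{"jaw": [0.1], "travel": [[0.63, 3.39, 0.3]], "rot": [[-0.7, 2.8, 3.4]]}
```

>>> {"api": "move_arm", "payload": {"jaw": [0.1, 0.1, 0.1, 0.1, 0.1], "travel": [[0, 0, -1], [0, 0, -2.5], [0, 0, -2.5], [0, 0, -2.5], [0, 0, -2.5]], "rot": [[0, 0, 0], [0, 0, 0], [0, 0, 0], [0, 0, 0], [0, 0, 0]]}}

```text
t: 13.9
tool_pos: [479.0, 319.0, 204.9]
eef_rot: [[0.911, 0.412, 0.0], [0.412, -0.911, -0.001], [-0.0, 0.001, -1.0]]
wrist_force: [0.4, 1.0, -2.2]
width: 15.8
```

>>> {"api": "move_arm", "payload": {"jaw": [0.1, 0.1, 0.1, 0.1, 0.1, 0.1, 0.1, 0.1], "travel": [[-0.88, 3.35, -0.08], [-0.69, 3.39, -0.06], [-0.49, 3.43, -0.05], [-0.3, 3.45, -0.02], [-0.11, 3.46, 0.03], [0.09, 3.46, 0.08], [0.27, 3.45, 0.14], [0.45, 3.43, 0.22]], "rot": [[-0.9, 3.3, 3.2], [-0.9, 3.3, 3.2], [-0.9, 3.3, 3.2], [-0.9, 3.3, 3.2], [-0.9, 3.3, 3.2], [-0.9, 3.3, 3.2], [-0.9, 3.3, 3.2], [-0.9, 3.3, 3.2]]}}

```text
t: 14.7
tool_pos: [525.0, 44.6, 210.3]
eef_rot: [[0.889, -0.037, 0.457], [-0.025, -0.999, -0.033], [0.458, 0.018, -0.889]]
wrist_force: [-0.4, 0.0, -1.9]
width: 15.9
```

>>> {"api": "move_arm", "payload": {"jaw": [0.1, 0.1, 0.1, 0.1, 0.1, 0.1], "travel": [[0.63, 3.39, 0.3], [0, 0, 0], [0, 0, 0], [0, 0, 0], [0, 0, 0], [0, 0, 0]], "rot": [[-0.7, 2.8, 3.4], [0, 0, 0], [0, 0, 0], [0, 0, 0], [0, 0, 0], [0, 0, 0]]}}

```text
t: 15.3
tool_pos: [531.4, 12.8, 210.7]
eef_rot: [[0.863, -0.091, 0.497], [-0.079, -0.996, -0.046], [0.499, 0.001, -0.866]]
wrist_force: [-0.8, -0.8, -2.6]
width: 16.1
```

```bash
python3 look.py wrist w12; python3 st.py black 63.6
python3 - <<'E'
from h import *
t,Rt=held('black',24,0,63.6,dx=-2,dy=0.8)
plan(t,Rt,jaw=.1,n=3)
E
```

```text
[531.37134906  12.79212661 210.74605819] -5.219455812547368 15.3 16.078492716425817 [-0.848927   -0.83689144 -2.6202237 ]
[-2.03  1.68 70.07] [-0.81 -0.42 -1.9 ] [ 0.03  0.45 -0.05] 15.871927671047583 tool z in nest [ -0.04  -0.01 -57.3 ]
{"jaw": [0.1, 0.1, 0.1], "travel": [[0.0, 0.03, 1.54], [0.0, 0.03, 1.53], [0.01, 0.03, 1.54]], "rot": [[0.0, 0.0, 0.0], [0.0, 0.0, 0.0], [0.0, 0.0, 0.1]]}
```

View pics/w12.png

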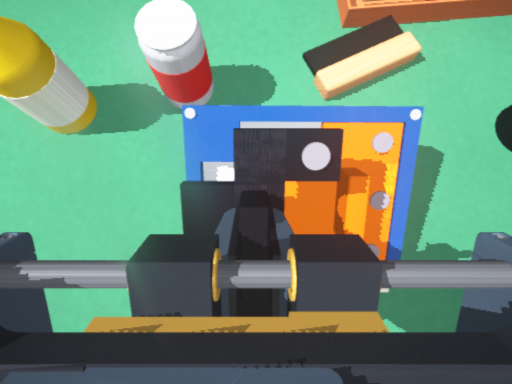

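```bash
cat > relb.py <<'E'
import sys
from h import *
np.set_printoptions(suppress=True,precision=2)
f=sys.argv[1]; r0,r1=int(sys.argv[2]),int(sys.argv[3]); zr=float(sys.argv[4]); gz=63.6
z=np.load(f"pics/{f}.npz"); p,d,K,e,R=load(f"pics/{f}.npz"); tp,tr=z["tp"],z["tr"]; N=nestR(); m=masks(p)
k=big(m["black"]&(np.arange(384)[:,None]>=r0-12)&(np.arange(384)[:,None]<=r1+20)&(np.arange(512)[None]>170)&(np.arange(512)[None]<370))
k=cv2.morphologyEx(k.astype(np.uint8),cv2.MORPH_CLOSE,np.ones((5,5)))>0
tf=lambda uv:(onplane(uv,tr[:,2],tp+tr[:,2]*(gz+16),K,e,R)-tp)@tr
rows=range(r0+5,r1-5); A=tf([(np.flatnonzero(k[r])[0]-.5,r) for r in rows]); B=tf([(np.flatnonzero(k[r])[-1]+.5,r) for r in rows])
print("lid arm tool y left",np.median(A[:,1]),"(-13) right",np.median(B[:,1]),"(51)")
D=tf([(c,np.flatnonzero(k[:,c])[0]-.5) for c in range(245,330)]); print("far",np.median(D[:,0]),"(64)", np.degrees(np.polyfit(D[:,1],D[:,0],1)[0]/57.3))
b=big(m["blue"]&(np.arange(384)[:,None]<250)); 
b=cv2.morphologyEx(b.astype(np.uint8),cv2.MORPH_CLOSE,np.ones((9,9)))>0
nf=lambda uv:(onplane(uv,N[:,2],RIM+N[:,2]*zr,K,e,R)-RIM)@N
xs=np.flatnonzero(b.any(0)); D=nf([(c,np.flatnonzero(b[:,c])[0]-.5) for c in range(xs[0]+15,xs[-1]-15)]); print("rim far",np.median(D[:,0]),"(77)")
ys=range(np.flatnonzero(b.any(1))[0]+4,np.flatnonzero(b.any(1))[0]+20)
A=nf([(np.flatnonzero(b[r])[0]-.5,r) for r in ys]);B=nf([(np.flatnonzero(b[r])[-1]+.5,r) for r in ys]); print("rim left,right",np.median(A[:,1]),np.median(B[:,1]))
t=(tp-RIM)@N; print("TCP nest xy",t[:2])
E
python3 relb.py w12 128 180 1.0; python3 dep.py w12 black 245,135,300,175
```

```text
lid arm tool y left -9.693836684827271 (-13) right 44.75462421884694 (51)
far 62.98919144386526 (64) -0.009246802773296996
rim far 73.04520738611173 (77)
rim left,right 91.94765358160763 -94.33295698785605
TCP nest xy [-2.   37.08]
rim z 2.1966551408215986 normal in nest [-0.03  0.18 57.3 ] 7750
lid top tool z 79.00075842218504 2195
lid normal in tool [ -0.05   0.05 -57.3 ] in rim frame [-0.01 -0.05 57.3 ]
```

Run:
```python
from h import *
np.set_printoptions(suppress=True,precision=2)
z=np.load("pics/w12.npz"); p,d,K,e,R=load("pics/w12.npz"); tp,tr=z["tp"],z["tr"]
g=cv2.cvtColor(p,cv2.COLOR_RGB2GRAY).astype(int)
print(p[140,225:245].sum(1)//3); print(p[140,330:352].sum(1)//3, p[140,330:352,0])
print(g[118:136,270])
for gz in(63.6,63):
  print((onplane([(234.5,140),(341.5,140),(288,127.5)],tr[:,2],tp+tr[:,2]*(gz+16),K,e,R)-tp)@tr)
cv2.imwrite("pics/w12c.png",cv2.resize(p[95:255,170:430],None,fx=3,fy=3,interpolation=cv2.INTER_CUBIC)[:,:,::-1])
```

```text
[142 142 142 143 142 143 141 139 103  72  68  67  65  68  65  68  68  66
  66  62]
[ 65  66  66  66  66  67  70  66  66  67  66  72 105 157 165 165 165 166
 165 166 165 165] [ 74  74  75  76  76  77  80  76  78  79  78  88 164 253 255 255 255 255
 255 255 255 255]
[124 125 131 171 211 215 216 217 216 209 108  60  63  65  65  64  63  62]
[[ 56.57 -10.07  79.6 ]
 [ 56.58  50.66  79.6 ]
 [ 63.54  20.07  79.6 ]]
[[ 56.64 -10.03  79.  ]
 [ 56.65  50.48  79.  ]
 [ 63.59  20.01  79.  ]]
```

View pics/w12c.png

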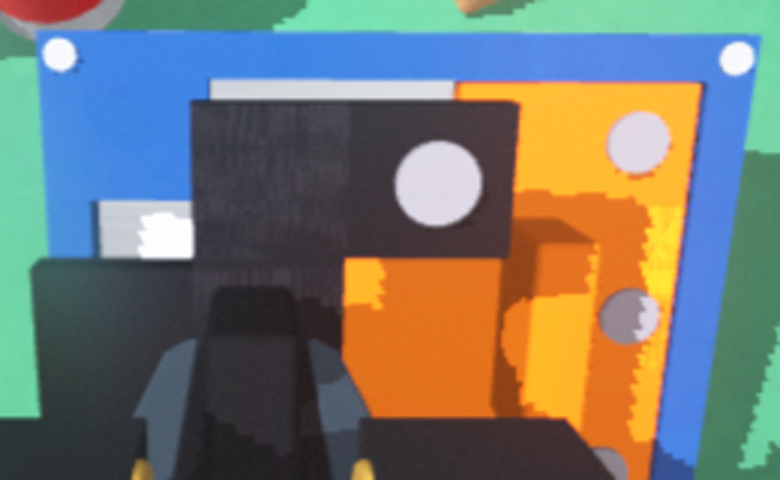

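Run:
```python
from h import *
t,Rt=held('black',22,0,63.6,dx=-3.1,dy=0.8)
plan(t,Rt,jaw=.1,n=3)
```

```text
{"jaw": [0.1, 0.1, 0.1], "travel": [[-0.03, 0.03, 1.6], [-0.04, 0.03, 1.6], [-0.03, 0.03, 1.61]], "rot": [[0.0, 0.0, 0.0], [0.0, 0.0, 0.0], [0.0, 0.0, 0.1]]}
```

>>> {"api": "move_arm", "payload": {"jaw": [0.1, 0.1, 0.1, 0.1, 0.1, 0.1, 0.1], "travel": [[-0.03, 0.03, 1.6], [-0.04, 0.03, 1.6], [-0.03, 0.03, 1.6], [0, 0, 0], [0, 0, 0], [0, 0, 0], [0, 0, 0]], "rot": [[0, 0, 0], [0, 0, 0], [0, 0, 0], [0, 0, 0], [0, 0, 0], [0, 0, 0], [0, 0, 0]]}}

```text
t: 16.05
tool_pos: [554.3, 9.0, 169.5]
eef_rot: [[0.862, -0.093, 0.499], [-0.08, -0.996, -0.047], [0.501, 0.0, -0.866]]
wrist_force: [0.2, -0.5, -1.7]
width: 15.8
```

```bash
python3 look.py wrist w13; python3 st.py black 63.6;python3 relb.py w13 128 180 1.0
python3 - <<'E'
from h import *
p=load("pics/w13.npz")[0]; cv2.imwrite("pics/w13c.png",cv2.resize(p[75:255,160:440],None,fx=2.8,fy=2.8,interpolation=cv2.INTER_CUBIC)[:,:,::-1])
E
```

```text
[554.27865952   8.95554968 169.48524601] -5.30306077711017 16.05 15.762953151582545 [ 0.16710154 -0.5178505  -1.69748465]
[-2.62  0.05 22.74] [-1.   -0.5  -1.63] [ 0.02  0.5  -0.02] 15.82394090393209 tool z in nest [  0.05  -0.03 -57.3 ]
lid arm tool y left -10.258872046127095 (-13) right 30.323362033993114 (51)
far 62.99070540709006 (64) 0.0002396443165399494
rim far 72.84791571362476 (77)
rim left,right 91.92771490886895 -94.6013666003866
TCP nest xy [-2.57 35.37]
```

View pics/w13c.png

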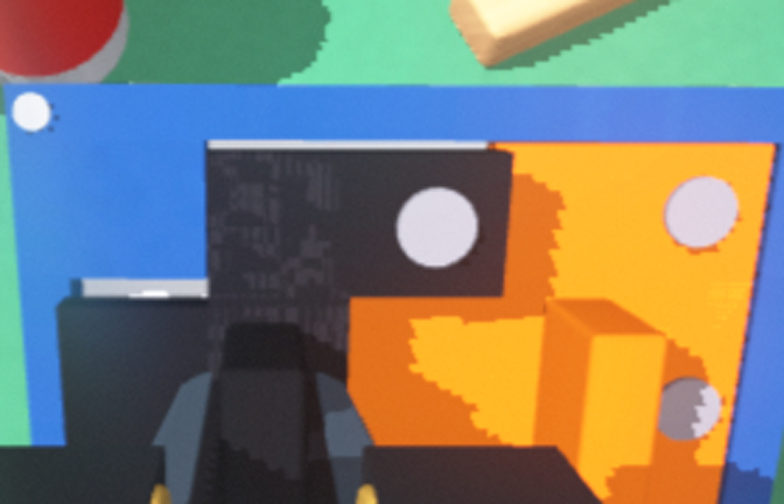

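Run:
```python
from h import *
np.set_printoptions(suppress=True,precision=2)
z=np.load("pics/w13.npz"); p,d,K,e,R=load("pics/w13.npz"); tp,tr=z["tp"],z["tr"];N=nestR()
c=lambda x,y:(160+(x+.5)/2.8-.5,75+(y+.5)/2.8-.5)
g=p.sum(2)//3
print("col285",g[118:136,285],"col 375 R",p[118:136,375,0], "col210",g[170:186,210])
for n,q in dict(blackfar=(350,150.5),blackstep=(140,298),blackR=(511,220),blackL=(206.5,220)).items():
    print(n,((onplane([c(*q)],tr[:,2],tp+tr[:,2]*79.6,K,e,R)-RIM)@N)[0])
for n,q in dict(pockfar=(350,140.5),block=(140,279),orfar=(620,143),blockR=(207,146),orL=(488,148),orR=(774,150),pockR=(779,150)).items():
    print(n,((onplane([c(*q)],N[:,2],RIM+N[:,2]*1.0,K,e,R)-RIM)@N)[0])
```

```text
col285 [144 143 142 142 143 142 151 196 214 209 107  60  59  60  62  60  59  59] col 375 R [ 94  95  95  95  95  97  99 141 247 255 255 255 255 255 255 255 255 255] col210 [139 138 139 139 158 196 203 201 203 212 220 120  60  52  57  61]
blackfar [60.54 17.13 22.86]
blackstep [30.01 60.46 22.8 ]
blackR [ 46.53 -16.29  22.86]
blackL [46.52 46.17 22.83]
pockfar [61.07 14.98  1.  ]
block [29.1  63.54  1.  ]
orfar [ 60.53 -45.93   1.  ]
blockR [59.85 47.21  1.  ]
orL [ 59.42 -16.24   1.  ]
orR [ 58.98 -80.93   1.  ]
pockR [ 58.98 -82.07   1.  ]
```

Measured gaps: about 1 mm at the pocket's far edge and 0.7 mm at the corner block. In y they are 1.2 mm to the block and 0.6 mm to orange. I shift 0.3 mm in y and descend.

```bash
python3 st.py black 63.6
python3 - <<'E'
from h import *
t,Rt=held('black',12,0,63.6,dx=-2.7,dy=0.4)
plan(t,Rt,jaw=.1,n=4)
E
```

```text
[-2.62  0.05 22.74] [-1.   -0.5  -1.63] [ 0.02  0.5  -0.02] 15.82394090393209 tool z in nest [  0.05  -0.03 -57.3 ]
{"jaw": [0.1, 0.1, 0.1, 0.1], "travel": [[-0.0, -0.01, 0.27], [-0.0, -0.01, 0.27], [-0.01, -0.01, 0.27], [0.0, -0.01, 0.26]], "rot": [[0.0, -0.0, -0.0], [0.0, -0.0, -0.0], [0.0, -0.0, -0.0], [0.0, -0.0, -0.0]]}
```

>>> {"api": "move_arm", "payload": {"jaw": [0.1, 0.1, 0.1, 0.1, 0.1, 0.1], "travel": [[0, -0.01, 0.27], [0, -0.01, 0.27], [-0.01, -0.01, 0.27], [0, 0, 0.26], [0, 0, 0], [0, 0, 0]], "rot": [[0, 0, 0], [0, 0, 0], [0, 0, 0], [0, 0, 0], [0, 0, 0], [0, 0, 0]]}}

```text
t: 16.7
tool_pos: [559.5, 8.6, 159.1]
eef_rot: [[0.863, -0.093, 0.497], [-0.08, -0.996, -0.047], [0.499, 0.001, -0.866]]
wrist_force: [-0.4, -0.1, -2.2]
width: 15.9
```

```bash
python3 st.py black 63.6
```

```text
[-3.27  0.19 11.16] [-1.47 -0.14 -1.71] [0.01 0.48 0.01] 15.913778935311512 tool z in nest [ -0.05  -0.05 -57.3 ]
```

>>> {"api": "move_arm", "payload": {"jaw": [0.1, 0.1, 0.1, 0.1, 0.1, 0.1], "travel": [[0.05, -0.02, 0.1], [0, 0, 0.15], [0, 0, 0.15], [0, 0, 0.15], [0, 0, 0.1], [0, 0, 0]], "rot": [[0, 0, 0], [0, 0, 0], [0, 0, 0], [0, 0, 0], [0, 0, 0], [0, 0, 0]]}}

```text
t: 17.3
tool_pos: [563.1, 8.5, 153.7]
eef_rot: [[0.863, -0.093, 0.497], [-0.08, -0.996, -0.047], [0.499, 0.001, -0.866]]
wrist_force: [0.5, 0.6, -1.9]
width: 15.5
```

```bash
python3 st.py black 63.6
```

```text
[-2.78  0.42  4.67] [-0.58  0.61 -1.81] [0.02 0.47 0.  ] 15.536097323891868 tool z in nest [ -0.05  -0.05 -57.3 ]
```

No contact force, already below the rim. I continue to the floor.

>>> {"api": "move_arm", "payload": {"jaw": [0.1, 0.1, 0.1, 0.1], "travel": [[0, 0, 0.15], [0, 0, 0.15], [0, 0, 0.15], [0, 0, 0]], "rot": [[0, 0, 0], [0, 0, 0], [0, 0, 0], [0, 0, 0]]}}

```text
t: 17.7
tool_pos: [564.8, 8.4, 151.0]
eef_rot: [[0.862, -0.093, 0.498], [-0.08, -0.996, -0.047], [0.5, 0.001, -0.866]]
wrist_force: [-7.5, 1.7, 9.3]
width: 16.0
```

```bash
python3 st.py black 63.6
```

```text
[-2.68  0.49  1.47] [-1.96  0.97 11.84] [-0.23  0.74 -0.  ] 16.025247277290195 tool z in nest [  0.01  -0.05 -57.3 ]
```

>>> {"api": "move_arm", "payload": {"jaw": [0.1, 0.1, 0.35, 0.35, 0.35, 0.35, 0.35], "travel": [[0, 0, 0.12], [0, 0, 0], [0, 0, -0.12], [0, 0, 0], [0, 0, 0], [0, 0, 0], [0, 0, 0]], "rot": [[0, 0, 0], [0, 0, 0], [0, 0, 0], [0, 0, 0], [0, 0, 0], [0, 0, 0], [0, 0, 0]]}}

```text
t: 18.4
tool_pos: [566.0, 8.6, 150.5]
eef_rot: [[0.862, -0.092, 0.499], [-0.08, -0.996, -0.046], [0.501, -0.0, -0.865]]
wrist_force: [-2.3, 3.4, 5.3]
width: 31.5
```

```bash
python3 st.py black 63.6
```

```text
[-1.93  0.85  0.48] [0.44 3.15 5.88] [ 0.54  0.33 -0.  ] 31.527874506460115 tool z in nest [  0.07  -0.   -57.3 ]
```

>>> {"api": "move_arm", "payload": {"jaw": [0.35, 0.35, 0.35, 0.35, 0.35, 0.35, 0.35], "travel": [[0, 0, -1], [0, 0, -2.5], [0, 0, -3.5], [0, 0, -4], [0, 0, -3], [0, 0, 0], [0, 0, 0]], "rot": [[0, 0, 0], [0, 0, 0], [0, 0, 0], [0, 0, 0], [0, 0, 0], [0, 0, 0], [0, 0, 0]]}}

```text
t: 19.1
tool_pos: [495.5, 14.7, 271.7]
eef_rot: [[0.862, -0.093, 0.498], [-0.08, -0.996, -0.047], [0.5, 0.0, -0.866]]
wrist_force: [-0.7, -0.1, -2.3]
width: 32.2
```

```bash
python3 look.py wrist w14; python3 look.py scene s14
```

```text
[495.47814085  14.74805807 271.71958311] -5.315506795997116 19.1 32.189476795072636 [-0.73003792 -0.12342671 -2.3114204 ]
[495.39090398  14.70394215 270.63310723] -5.311562180497314 19.15 32.03114551004257 [-0.30136705 -0.79582343 -0.46446382]
```

View pics/w14.png

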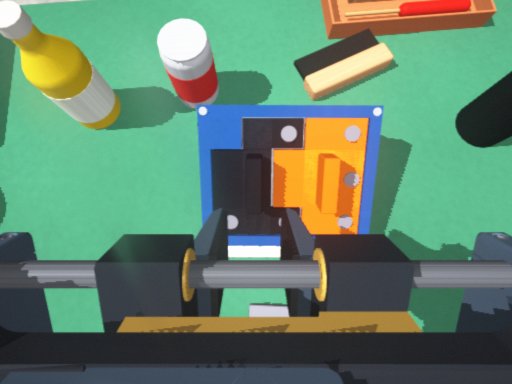

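View pics/s14.png

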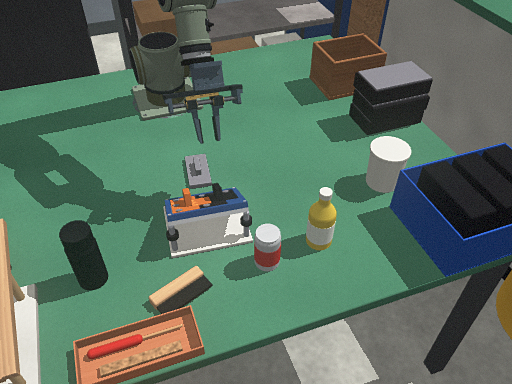

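Both lids are in the nest, interlocked (black cols 211–303, orange cols 273–368). Last check: flush by depth, taken region by region.

```bash
cat > flush.py <<'E'
import sys
from h import *
np.set_printoptions(suppress=True,precision=4)
f=sys.argv[1]; p,d,K,e,R=load(f"pics/{f}.npz"); N=nestR(); X=(cloud(d,K,e,R)-RIM)@N; X[...,2][d==0]=99
sx=float(sys.argv[2]); sy=float(sys.argv[3])  # wrist shift of nest centre in nest frame
x=X[...,0]-sx; y=X[...,1]-sy; zz=X[...,2]
vis=(np.arange(384)[:,None]<225)|np.zeros(d.shape,bool)
rim=vis&(abs(zz)<8)&(((abs(x)<75)&(abs(y)<91))&((abs(x)>67)|(abs(y)>83))|((x>36)&(y>52)&(x<75)&(y<91)))
def fit(m,rm=0): 
    A=np.c_[x[m],y[m],np.ones(m.sum())]; b=zz[m]; k=abs(b-np.median(b))<5
    return np.linalg.lstsq(A[k],b[k],rcond=None)[0],k.sum(),b[k].mean()
g,n,mu=fit(rim); print("rim",g,n)
oc,bc=-39,35.5
def reg(rects): 
    m=np.zeros(d.shape,bool)
    for a,b,c,dd in rects: m|=(x>a)&(x<b)&(y>c)&(y<dd)
    return m&vis&(zz<10)&(zz>-20)
for nm,m in dict(orange=reg([(-60,60,-76,-55),(-28,28,-14,12),(34,60,-50,-20),(-60,-34,-50,-20)]),black=reg([(-60,28,50,76),(36,60,-12,45),(-60,-36,-12,45)])).items():
    h,n,_=fit(m); c=np.array([x[m].mean(),y[m].mean(),1]); print(nm,"proud at centre",(h-g)@c,"rel slopes rad",(h-g)[:2],n, "median z",np.median((zz-(g[0]*x+g[1]*y+g[2]))[m]))
E
python3 flush.py w14 -3.9 -1.0
python3 - <<'E'
from h import *
p=load("pics/w14.npz")[0]; cv2.imwrite("pics/w14c.png",cv2.resize(p[95:240,185:395],None,fx=3.7,fy=3.7,interpolation=cv2.INTER_CUBIC)[:,:,::-1])
E
```

```text
rim [ 0.0015 -0.0031  2.1947] 4024
orange proud at centre 0.2131992134392961 rel slopes rad [-0.0013 -0.0078] 4401 median z 0.09287590457113737
black proud at centre 0.171070441347625 rel slopes rad [-0.0024 -0.006 ] 3316 median z 0.08209077814482324
```

View pics/w14c.png

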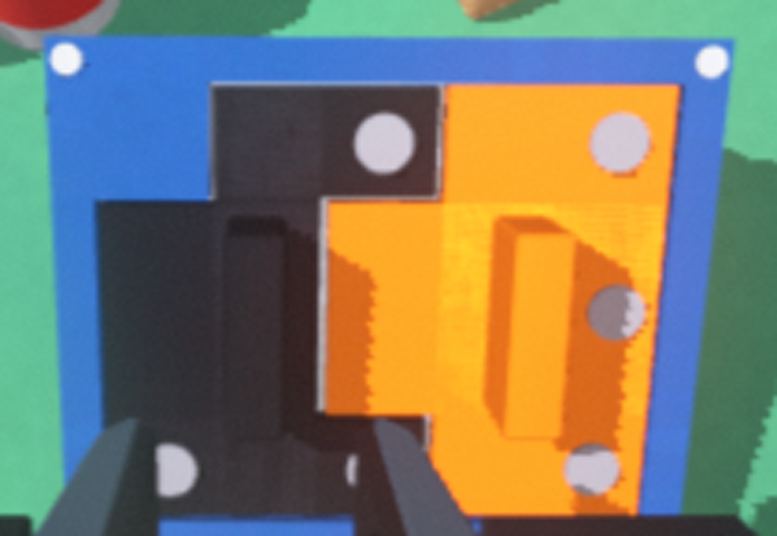

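```bash
python3 -c "
from plant import job_done,robot
print(robot.get_obs()['t'],robot.get_obs()['wrist_force']); print(job_done())"
```

```text
19.2 [-0.30834785  0.85573323 -0.42284773]
the job is handed in; nothing more can be done
None
```

I fitted both lids into the nest, orange first and then black. Each was gripped by its bar, turned to the nest's axes, lowered square to the floor until light contact (12–17 N), pressed slightly and released. I handed the job in at 19.2 s; no verdict is reported.

**Flushness:** in the last wrist-camera depth check, both lids were about 0.1–0.2 mm above the rim plane. Their tilt against it was under 0.01 rad.

**Fit:** the picture shows the tongue in the notch, the black lid around the corner block, and thin even gaps all round. I did not measure the lids' final in-plane offset from the seat points.

**Surroundings:** the gripper was clear of everything, about 13 cm back from the nest. The bystanders look unmoved in the scene picture, judged by eye and not measured.

**Disagreement:** the wrist camera placed objects about 3–4 mm nearer the robot in x than the top view. I therefore aligned each lid to the pocket within the wrist view alone, and both went in without side force.

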